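# Find the turntable's rub and blow it clear

### The arm

A 6-joint arm with a two-finger parallel gripper is mounted at the origin on the work surface. World frame = base frame: x ahead of the robot, y to its left, z up, the work surface at z = 0. Lengths are in m, angles in rad, forces in N, time in s.
With the tool pointing down it reaches from about 0.25 to 0.725 m from the base axis. Payload 9.7 kg.
Tool frame: the origin (TCP) lies at the very end of the fingers, on their centre line; the grasp point (between the pads) lies 19 mm behind it; z points along the fingers, y is the direction in which the jaws open and shut (so a half turn about z gives the same grasp; the last joint's range is limited). The gripper opens to 85 mm and grips with 20 to 120 N. Pads are 22 mm wide; open, the fingers measure 114 mm over their backs; the gripper's body (76 mm by 85 mm) begins 54 mm behind the grasp point. The pads swing forward as they close: fully open they stand 13 mm farther back than shut.
Start: joints at [-1.143, 0.087, 0.176, 1.66, 0, 1.571], TCP at [0.228, -0.5, 0.231] pointing down, gripper open.
Joint ranges: [-3.13, 3.13], [-0.85, 1.81], [-1.15, 1.24], [-2.2, 2.28], [-1.44, 1.52], [-3.14, 3.14]. Speed limits (rad/s): [2.22, 2.22, 2.57, 3.14, 3.14, 3.14].

### API

Orientations are given as a rotation vector (axis times angle).
In Python, from cell import get_obs, get_image, hand_in gives the robot as it stands. The module is installed in compiled form; this text tells all that it offers.
- The arm moves only by the tool apply_moves, never from a script. Its argument "rows" is a list of rows, each a list of 5 numbers: the opening, from -1 (shut) to 1 (fully open), so that 0 is half open, then the shift along the tool's x, y, z in cm, then the turn about the tool's z in degrees. In form: [[gripper, tx, ty, tz, spin], ...]. A call has 1 to 20 rows; each row shifts and turns the pose as measured when the row begins, along the tool's axes as they then stand; what a row does not reach is not made up. A row lasts 1/12 s, in which the tool goes at most 41.7 mm and 7.16 degrees, less where a joint would pass 70% of its speed; a pose out of reach is approached as far as the arm can. A call is refused whole if a number of a shift passes 4.17 or a number of a turn 7.16, either way. A call with a gripper value outside its range is refused whole. The fingers move at their own pace and stop on an object; "grip_force" is the grip in N (left out, the last holds). Time passes only in rows, so rows that do not move let the fingers close. It gives the time, the measured TCP pose, the force and the opening at its end, in the units of the state.
- get_obs(): the state, without advancing time (a new reading comes with each control period).
- get_image(name): name is "scene" or "top"; returns a dict with "img" (400x640x3 uint8, red, green, blue), "range_z" (400x640 float32, m along the optical axis (not along the pixel's ray), 0 where there is no reading), "fov_y" (degrees; the focal length in pixels is half the picture's height over the tangent of half this angle, whatever the lens; pixels are square), "cx", "cy" (the principal point, pixels), "distortion" ([k1, k2, p1, p2, k3] as OpenCV has them; the pictures are not rectified), "rvec" (rotation vector, rad) and "tvec" (3), from world to camera coordinates, as OpenCV has them. Camera axes: x right, y down, z forward; pixel columns grow to the right and rows downward; lengths in m; the calibration is good to about 2 mm. A picture is of the moment at which its call begins.
- hand_in(): hands the job in, once; it reports no verdict.
The state is a dict: "time": time; "joints": joint angles; "dq": joint speeds; "joint_efforts": joint torques, N m; "ee_pos": TCP position; "ee_rot": TCP orientation; "ft_force": force on the tool from outside, world axes, zero at the start; "torque": the same for the moment, N m; "finger_gap": finger opening in m.
Only numpy, scipy, OpenCV 4.12 (cv2) and the standard library are available. Lean on these libraries where they do the work, as an engineer would, in place of code of your own. Each camera call takes 0.05 s, during which the arm holds its last target.

### The job

Something stuck under the decorating turntable rubs on its hidden pad at one place in the turn. Crank the wheel round slowly by its knob, feel for the short stretch where it drags, and let go with the wheel standing in the middle of that stretch. Then take the air duster from its rest, hold its nozzle steady for 2 seconds just outside the mouth of the slanting spout, pointing straight down the spout, and lay the duster back upright on its rest without dropping it; leave the wheel where it drags and do not disturb the other things.

Things in the scene. Friction and masses are not known exactly. Their poses are not given: they have to be found in the camera images.
- base: Fixed grey round pan of the turntable, 200 mm across, 78 mm high, on a 224 mm rubber foot. Origin: centre of its underside, on the table, on the wheel's upright axis. Its x axis points level to the side where the spout stands out; z up. A sprung pad sits out of sight inside it.
- wheel: Metal deck, 220 mm wide, top 98 mm above the table; turns a full turn either way about the pan's axis. Origin: on that axis at table height; x points level towards the crank knob; z up. It takes about 0.6 N at the knob, but in one unseen stretch 34 degrees long (differs every time; its middle at least 50 degrees of turn from the start, either way) 4 N at the edges to 9 N mid-way. Stays where left.
- knob_mid (a point): Mid-height of the black upright crank knob on the deck, the point to grip: a round barrel 26 mm across and 46 mm tall (from 108 to 154 mm above the table), centred 85 mm from the wheel's axis. It spins freely on its own pin, so the gripper need not turn while it carries the knob round.
- spout: Fixed bare-metal tube, 34 mm outside, 28 mm inside, 60 mm long, standing out of the side of the pan and slanting up at 35 degrees from level. Origin: centre of its open mouth, 150 mm from the wheel's axis and 80 mm above the table. Its x axis runs along the tube outwards (outwards and up), y is level. The nozzle should point along minus x with its tip on this axis, 10 to 80 mm outside the mouth.
- rest: Fixed plywood rest, 150 x 100 mm, with two cross bars 14 mm thick, 90 mm apart (at x = -45 and +45 mm), their tops 42 mm above the table and with 12 mm lips at their ends, 76 mm apart. Origin: centre of its underside; the duster lies along its x axis with the nozzle towards +x; z up. The board between the bars is 10 mm above the table, so fingers can go down between the bars.
- duster_mid (a point): Centre of the grey body of the air duster, half-way up, the point to grip: a straight-sided block 128 mm long (x), 34 mm wide (y), 36 mm tall (z), 0.15 to 0.31 kg, with a thin black nozzle at its +x end. At the start it lies on the bars of the rest, this point 60 mm above the table. x runs towards the nozzle, z out of its top (which bears a small black trigger).
- duster_tip (a point): Tip of the duster's black nozzle, 115 mm ahead of the centre of its body along the duster's x axis, on the same line. Same axes.
- towel_roll: Bystander: paper roll on a stand, 140 mm foot, 260 mm tall. Origin: centre of its underside.
- tin: Bystander: flat closed tin, 78 x 153 x 37 mm. Origin: centre of its underside.
- brush_pot: Bystander: white pot 76 mm across, 100 mm tall, with brushes and pencils up to 190 mm. Origin: centre of its underside.
There are look-alikes about, which are no part of the job. Leave any red look-alike of the rest alone.

How it is judged:
By the outcome, as a careful person would: the job done as asked, in the order asked, and still so for the second after the job is handed in, with the robot touching nothing.
It also fails if it takes over 72 s, if anything falls off the work surface, if the arm or the gripper's body presses on something with over 40 N, if the wrist force passes 120 N, or if a joint passes its speed limit or range.

## Working session

There is one attempt and no reset: what is moved stays moved. The work goes in short steps, Python scripts to look and compute and a tool call to move; the robot and the scene stay as the last step left them, time stands still between calls to the robot, and variables do not carry over. Pictures are saved under pics/ and viewed, and the job is handed in when it is done.

Besides the shell and the picture viewer there is one more tool, called after "Emit:" in YAML: its name, and indented under it one key for each argument. apply_moves: Moves the arm, as the interface text tells. Its arguments: {"type":"object","properties":{"rows":{"type":"array"},"grip_force":{"type":"number"}},"required":["rows"]}

```bash
mkdir -p pics
cat > h.py <<'E'
import numpy as np, cv2
from cell import get_obs, get_image
def K(d):
    f=200/np.tan(np.radians(d['fov_y'])/2); return np.array([[f,0,d['cx']],[0,f,d['cy']],[0,0,1.]])
def grab(n,save=None):
    d=get_image(n)
    if save: cv2.imwrite('pics/'+save,d['img'][:,:,::-1])
    return d
def pts(d):
    # world xyz for all pixels
    v,u=np.mgrid[0:400,0:640].astype(np.float64)
    n=cv2.undistortPoints(np.stack([u.ravel(),v.ravel()],1)[:,None],K(d),np.array(d['distortion'])).reshape(-1,2)
    z=d['range_z'].astype(float).ravel()
    P=np.c_[n*z[:,None],z]
    R=cv2.Rodrigues(np.array(d['rvec'],float))[0]
    W=(P-np.array(d['tvec']).ravel())@R
    W[z==0]=np.nan
    return W.reshape(400,640,3)
def proj(d,X):
    return cv2.projectPoints(np.array(X,float).reshape(-1,1,3),np.array(d['rvec'],float),np.array(d['tvec'],float),K(d),np.array(d['distortion']))[0].reshape(-1,2)
E
python3 - <<'E'
from h import *
import pickle
o=get_obs();print(o)
for n in('scene','top'):
    d=grab(n,n+'0.png');pickle.dump(d,open(n+'0.pkl','wb'))
    print(n,{k:d[k] for k in d if k not in('img','range_z')})
E
```

```text
{'time': 0.0, 'joints': array([-1.14298970e+00,  8.74722649e-02,  1.75125961e-01,  1.65981000e+00,
       -1.07749204e-05,  1.57077986e+00]), 'dq': array([-8.05075785e-05,  4.08287198e-05,  1.91533267e-04,  2.37642515e-03,
       -5.41571688e-04, -2.47356662e-04]), 'joint_efforts': array([-2.07135354e-04, -5.20394361e+01,  4.64801109e+01,  1.64316874e-02,
        2.95111136e-05,  2.22921521e-07]), 'ee_pos': array([ 0.22808133, -0.50021979,  0.23057218]), 'ee_rot': array([-3.06869309e+00, -6.66627937e-01,  4.69796627e-04]), 'ft_force': array([-1.02353823,  0.32115543, -0.0033398 ]), 'torque': array([-0.05604714, -0.07535397,  0.01508381]), 'finger_gap': 0.0853615907593343}
scene {'fov_y': 51.24306368217678, 'cx': 318.8737729031681, 'cy': 209.195357224509, 'distortion': array([-0.06469532,  0.        ,  0.        ,  0.        ,  0.        ]), 'rvec': array([ 1.76550826,  1.75711718, -0.70610426]), 'tvec': array([ 0.00561277, -0.30373396,  1.86668088])}
top {'fov_y': 44.75470255879158, 'cx': 324.2419852762749, 'cy': 197.9705068487998, 'distortion': array([-0.10516217,  0.        ,  0.        ,  0.        ,  0.        ]), 'rvec': array([ 2.13876157, -2.12736764,  0.19943792]), 'tvec': array([-0.00896017,  0.58298138,  1.45511668])}
```

View pics/scene0.png

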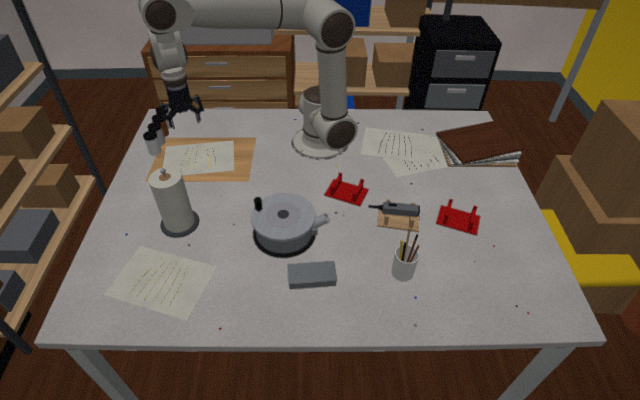

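View pics/top0.png

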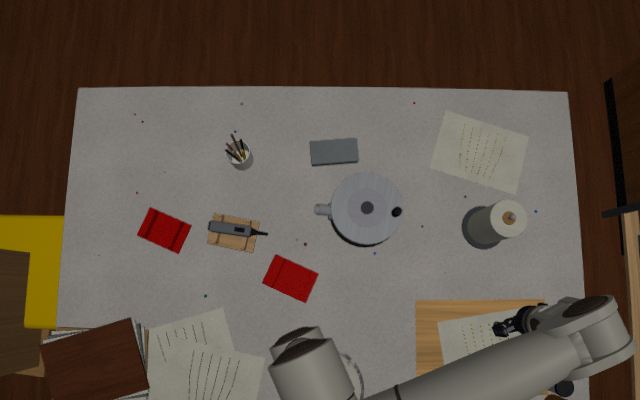

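Top view: the wheel is at about (366,208), with the knob at (397,212) and the spout at (322,209). The plywood rest with the duster on it is at (233,231). Two red rest look-alikes are at (164,230) and (290,278), and the three black-topped things by the arm are in the scene view at (155,140). I'll enlarge the crops and measure.

Run:
```python
from h import *
import pickle
S=pickle.load(open('scene0.pkl','rb'));T=pickle.load(open('top0.pkl','rb'))
a=cv2.resize(T['img'][120:280,180:440],None,fx=3,fy=3,interpolation=cv2.INTER_CUBIC)
cv2.imwrite('pics/ct.png',a[:,:,::-1])
b=cv2.resize(S['img'][165:265,230:430],None,fx=4,fy=4,interpolation=cv2.INTER_CUBIC)
cv2.imwrite('pics/cs.png',b[:,:,::-1])
W=pts(T);V=pts(S)
def q(n,M,u,v): print(n,(u,v),M[v,u].round(4))
for n,u,v in [('hub',367,208),('knob',397,212),('spout',318,209),('dust body',222,229),('nozzle tip',265,234),('rest',250,245),('tin',334,151),('pot',240,155)]: q(n,W,u,v)
for n,u,v in [('hub',283,214),('knob',257,202),('spout',325,218),('dust',408,209)]: q(n,V,u,v)
# deck circle via points with z~0.098
for nm,M in(('top',W),('scene',V)):
    m=(abs(M[...,2]-0.098)<0.004)&(abs(M[...,0]-.5)<.3)&(abs(M[...,1])<.4)
    P=M[m]; c,r=cv2.minEnclosingCircle(P[:,:2].astype(np.float32)); print(nm,m.sum(),c,r,np.median(P[:,2]))
    k=(M[...,2]>.13)&(M[...,2]<.17)&(np.hypot(M[...,0]-c[0],M[...,1]-c[1])<.11); print('knob',M[k].mean(0),M[k].max(0),M[k].min(0),k.sum())
```

```text
hub (367, 208) [ 0.5432 -0.1327  0.1091]
knob (397, 212) [ 0.5254 -0.2155  0.151 ]
spout (318, 209) [0.5466 0.0132 0.0627]
dust body (222, 229) [0.4815 0.3035 0.0753]
nozzle tip (265, 234) [0.4687 0.174  0.0622]
rest (250, 245) [0.4388 0.226  0.0122]
tin (334, 151) [ 0.7368 -0.0363  0.042 ]
pot (240, 155) [0.7259 0.2651 0.0271]
hub (283, 214) [ 0.5477 -0.1334  0.1008]
knob (257, 202) [ 0.5401 -0.2174  0.1501]
spout (325, 218) [0.5314 0.0098 0.064 ]
dust (408, 209) [0.4994 0.3031 0.0767]
top 3261 (0.6159442663192749, 0.03221803903579712) 0.2890421450138092 0.09811406482316123<stdin>:16: RuntimeWarning: Mean of empty slice.
  ret = um.true_divide(
Traceback (most recent call last):
ValueError: zero-size array to reduction operation maximum which has no identity
```

View pics/ct.png

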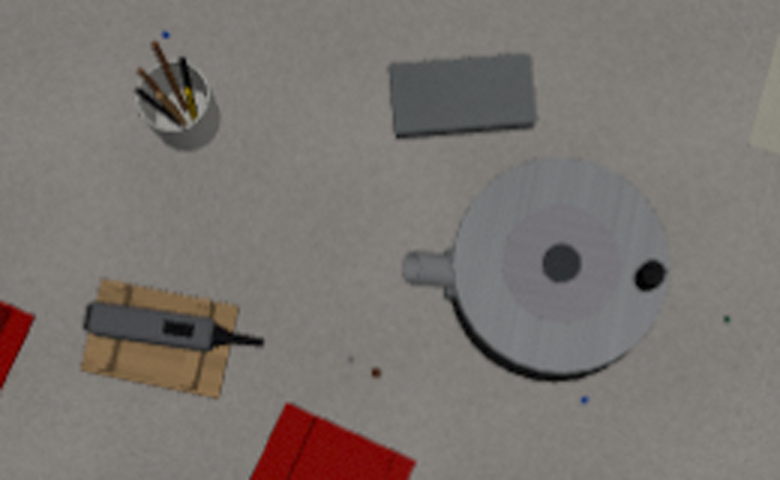

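View pics/cs.png

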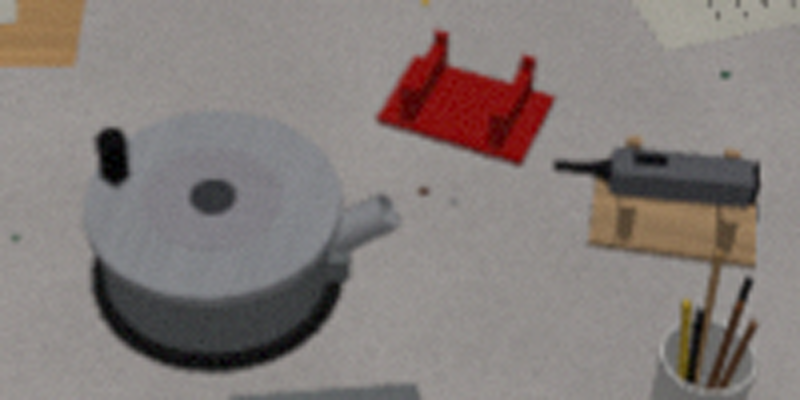

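The crops confirm it: the plywood rest carries the only duster (crop ~(150,325)), with its nozzle towards the pan. The red ones are empty look-alikes. Next are the precise fits.

Run:
```python
from h import *
import pickle
S=pickle.load(open('scene0.pkl','rb'));T=pickle.load(open('top0.pkl','rb'))
W=pts(T);V=pts(S)
for nm,M in(('top',W),('scene',V)):
    x,y,z=M[...,0],M[...,1],M[...,2]
    r0=np.hypot(x-.543,y+.133)
    m=(abs(z-0.098)<0.006)&(r0<.125); P=M[m]
    (c,ax,an)=cv2.fitEllipse(cv2.convexHull((P[:,:2]*1000).astype(np.float32)))
    c2,r=cv2.minEnclosingCircle(P[:,:2].astype(np.float32)); print(nm,m.sum(),'deck',np.array(c).round(1),np.array(ax).round(1),np.round(c2,4),round(r,4),np.median(P[:,2]).round(4))
    k=(z>.12)&(r0<.12); Q=M[k]; print('knob n',k.sum(),Q.mean(0).round(4),Q.min(0).round(4),Q.max(0).round(4))
    t=(z>.145)&(r0<.12); Q=M[t]; print('knobtop',t.sum(),Q.mean(0).round(4) if t.sum() else '')
    # spout
    s=(y>-.03)&(y<.06)&(abs(x-.545)<.04)&(z>.03); Q=M[s]; print('spout',s.sum(),Q.min(0).round(4),Q.max(0).round(4))
    yy=Q[:,1]
    A=np.polyfit(yy,Q[:,0],1);print(' x=%.4f*y+%.4f'%tuple(A))
    # duster body
    b=(abs(x-.48)<.08)&(y>.16)&(y<.37)&(z>.055); Q=M[b]; 
    tb=b&(z>.07);rc=cv2.minAreaRect((M[tb][:,:2]*1000).astype(np.float32));print('dust',b.sum(),rc,np.median(M[tb][:,2]))
    nz=b&(y<.21);print('nozzle',M[nz].mean(0),M[nz][M[nz][:,1].argmin()])
    rb=(abs(x-.48)<.1)&(y>.16)&(y<.40)&(z>.005)&(z<.025);print('board',cv2.minAreaRect((M[rb][:,:2]*1000).astype(np.float32)),np.median(M[rb][:,2]))
```

```text
top 3751 deck [ 547.5 -133.7] [217.2 219. ] [ 0.548  -0.1338] 0.1102 0.0982
knob n 76 [ 0.5296 -0.2149  0.1503] [ 0.5185 -0.2269  0.1206] [ 0.5432 -0.2043  0.1624]
knobtop 63 [ 0.5308 -0.2159  0.1539]
spout 231 [ 0.5148 -0.029   0.0315] [0.5779 0.0255 0.1049]
 x=0.0746*y+0.5449
dust 582 ((482.54510498046875, 257.808349609375), (183.81703186035156, 34.185203552246094), 82.58631896972656) 0.0770660193835242
nozzle [0.47382528 0.19061915 0.06466794] [0.46788307 0.16703283 0.07029007]
board ((480.6453857421875, 277.6005859375), (234.575439453125, 199.5603790283203), 89.636962890625) 0.009320076518719637
scene 2344 deck [ 548.2 -135.5] [218.6 221.8] [ 0.5482 -0.1366] 0.112 0.098
knob n 90 [ 0.5359 -0.2182  0.1426] [ 0.5163 -0.2318  0.1204] [ 0.5463 -0.2062  0.1575]
knobtop 46 [ 0.5326 -0.2187  0.1527]
spout 176 [ 0.5286 -0.0286  0.0334] [0.5711 0.0233 0.0979]
 x=-0.2900*y+0.5504
dust 447 ((485.4532165527344, 275.81060791015625), (138.50137329101562, 37.9140510559082), 81.87745666503906) 0.07690071615543663
nozzle [0.47589881 0.18894828 0.06367732] [0.46885923 0.16522774 0.06583734]
board ((468.77069091796875, 281.6335754394531), (218.00595092773438, 151.92433166503906), 82.54611206054688) 0.009377900392083433
```

Run:
```python
from h import *
import pickle
from scipy.optimize import least_squares,minimize
S=pickle.load(open('scene0.pkl','rb'));T=pickle.load(open('top0.pkl','rb'))
C=np.array([.548,-.1348])
def axis(phi):
    r=np.array([np.cos(phi),np.sin(phi)]); 
    o=np.r_[C+.15*r,.08]; d=np.r_[np.cos(np.radians(35))*r,np.sin(np.radians(35))]; return o,d
for sel in('T','S','TS'):
  P=[]
  for n,d in(('T',T),('S',S)):
    if n not in sel: continue
    M=pts(d).reshape(-1,3); r=np.hypot(*(M[:,:2]-C).T)
    P.append(M[(r>.116)&(r<.17)&(M[:,2]>.045)&(M[:,1]>-.1)&(abs(M[:,0]-.548)<.06)])
  P=np.vstack(P)
  def f(p):
    o,d=axis(p[0]); v=P-o; s=v@d; q=np.linalg.norm(v-np.outer(s,d),axis=1); return q-.017
  for g in (1.4,1.6,1.8):
    R=least_squares(f,[g],loss='soft_l1',f_scale=.002); print(sel,len(P),np.degrees(R.x),R.cost)
o,d=axis(R.x[0]);print(o,d)
# overlay with measured phi, and duster model
def circ(c,d,r):
    y=np.cross([0,0,1],d);y/=np.linalg.norm(y);z=np.cross(d,y);t=np.linspace(0,2*np.pi,40);return c+r*(np.outer(np.cos(t),y)+np.outer(np.sin(t),z))
import sys
dm=np.array([.4835,.285,.06]); 
def rect(c,yaw,l,w):
    a=np.array([np.cos(yaw),np.sin(yaw),0]);b=np.array([-a[1],a[0],0]);return np.array([c+i*l/2*a+j*w/2*b for i,j in((1,1),(1,-1),(-1,-1),(-1,1),(1,1))])
# refine duster: mask of body top by depth & position
for n,dd in(('T',T),('S',S)):
    M=pts(dd);x,y,z=M[...,0],M[...,1],M[...,2]
    m=((abs(x-.48)<.05)&(y>.155)&(y<.37)&(z>.05)).astype(np.uint8)
    k,l,st,ce=cv2.connectedComponentsWithStats(m); i=1+st[1:,4].argmax(); Q=M[l==i]
    Bd=Q[(Q[:,2]>.072)&(Q[:,1]>.225)]; 
    rc=cv2.minAreaRect((Bd[:,:2]*1000).astype(np.float32)); vx,vy,x0,y0=cv2.fitLine(Bd[:,:2].astype(np.float32),cv2.DIST_HUBER,0,.01,.01).ravel()
    print(n,rc,'line yaw',np.degrees(np.arctan2(vy,vx)),x0,y0,'tip',Q[Q[:,1].argmin()])
    rb=(abs(x-.48)<.09)&(y>.16)&(y<.37)&(z>.006)&(z<.02)
    k,l,st,ce=cv2.connectedComponentsWithStats(rb.astype(np.uint8)); i=1+st[1:,4].argmax();print('board',cv2.minAreaRect((M[l==i][:,:2]*1000).astype(np.float32)))
```

```text
T 156 [90.79302411] 0.00031059016117280814
T 156 [90.79302272] 0.0003105901611743925
T 156 [90.79303918] 0.00031059016117787255
S 124 [91.61283075] 0.00024076875464338767
S 124 [91.6128277] 0.00024076875464126032
S 124 [91.61281405] 0.0002407687546519089
TS 280 [91.20482694] 0.0005809258392048045
TS 280 [91.20485186] 0.0005809258391404984
TS 280 [91.20484182] 0.0005809258391416776
[0.54484596 0.01516684 0.08      ] [-0.01722423  0.81897094  0.57357644]
T ((486.26708984375, 286.41253662109375), (123.20573425292969, 34.185203552246094), 82.58631896972656) line yaw 82.337425 0.48581246 0.28562126 tip [0.46788307 0.16703283 0.07029007]
board ((453.08367919921875, 270.1860046386719), (116.53738403320312, 55.219505310058594), 80.36096954345703)
S ((486.3406677246094, 283.78021240234375), (121.2755126953125, 37.115234375), 80.61802673339844) line yaw 82.70477 0.48819393 0.28379187 tip [0.46885923 0.16522774 0.06583734]
board ((493.11968994140625, 276.9010009765625), (149.42953491210938, 76.40196228027344), 78.8675765991211)
```

Emit:
apply_moves:
  rows:
    - [1, 1.9, -2.24, 0, 0]
    - [1, 1.9, -2.24, 0, 0]
    - [1, 1.9, -2.24, 0, 0]
    - [1, 1.9, -2.24, 0, 0]
    - [1, 1.9, -2.24, 0, 0]
    - [1, 1.9, -2.24, 0, 0]
    - [1, 1.9, -2.24, 0, 0]
    - [1, 1.9, -2.24, 0, 0]
    - [1, 1.9, -2.24, 0, 0]
    - [1, 1.9, -2.24, 0, 0]
  grip_force: 60

```text
time: 0.93
ee_pos: [0.3079, -0.2092, 0.2253]
ee_rot: [-3.064, -0.652, 0.006]
ft_force: [1.8, -0.8, -0.2]
finger_gap: 0.0852
```

```bash
cat >> h.py <<'E'
def go(target,n=1,obs=None):
    o=obs or get_obs(); R=cv2.Rodrigues(np.array(o['ee_rot'],float))[0]
    t=R.T@(np.array(target)-o['ee_pos'])*100
    m=int(np.ceil(np.linalg.norm(t)/3.6)) if n==0 else n
    print('pos',o['ee_pos'].round(4),'t',round(o['time'],2),'F',o['ft_force'].round(2),'gap',round(o['finger_gap'],4),'rows',m,'each',(t/m).round(2),'toolx',R[:,0].round(3),'z',R[:,2].round(3)); return t
E
python3 -c "
from h import *
go([.532,-.217,.200],0)
go([.532,-.217,.118],0)"
```

```text
pos [ 0.3079 -0.2092  0.2253] t 0.93 F [ 1.77 -0.84 -0.22] gap 0.0852 rows 7 each [2.88 1.41 0.34] toolx [ 0.913  0.407 -0.002] z [-0.006  0.008 -1.   ]
pos [ 0.3079 -0.2092  0.2253] t 0.93 F [ 1.77 -0.84 -0.22] gap 0.0852 rows 7 each [2.88 1.42 1.51] toolx [ 0.913  0.407 -0.002] z [-0.006  0.008 -1.   ]
```

Emit:
apply_moves:
  rows:
    - [1, 2.88, 1.41, 0.3, 0]
    - [1, 2.88, 1.41, 0.3, 0]
    - [1, 2.88, 1.41, 0.3, 0]
    - [1, 2.88, 1.41, 0.3, 0]
    - [1, 2.88, 1.41, 0.3, 0]
    - [1, 2.88, 1.41, 0.3, 0]
    - [1, 2.88, 1.41, 0.3, 0]
    - [1, 0, 0, 0, 0]

```text
time: 1.6
ee_pos: [0.5419, -0.2085, 0.2018]
ee_rot: [-3.064, -0.661, 0.003]
ft_force: [1.1, -0.9, -0.3]
finger_gap: 0.0857
```

```bash
python3 -c "
from h import *
go([.532,-.217,.118],4)
grab('scene','s1.png')
d=grab('top','t1.png')"
```

```text
pos [ 0.5419 -0.2085  0.2018] t 1.6 F [ 1.08 -0.94 -0.26] gap 0.0857 rows 4 each [-0.31  0.11  2.09] toolx [ 0.911  0.413 -0.   ] z [-0.003  0.007 -1.   ]
```

View pics/s1.png

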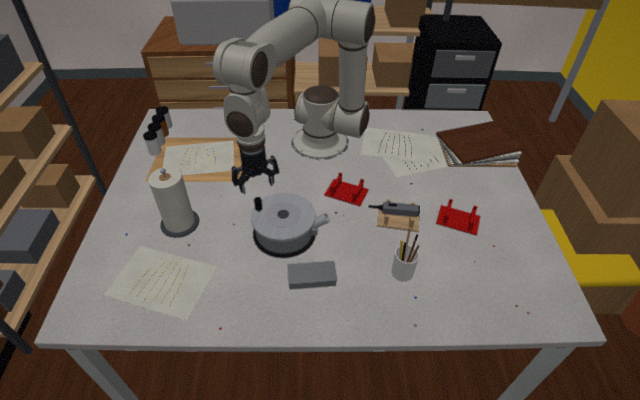

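```bash
python3 -c "
from h import *
import pickle
S=pickle.load(open('scene0.pkl','rb'))
o=get_obs();print(proj(S,[o['ee_pos'],[.532,-.217,.154],[.532,-.217,.112]]))
d=grab('scene','s2.png');M=pts(d)
for u,v in((238,183),(275,180),(255,160)):print(M[v-1:v+2,u].round(3))
b=cv2.resize(d['img'][100:260,180:380],None,fx=4,fy=4)[:,:,::-1];cv2.imwrite('pics/s2c.png',b[:600])
"
```

```text
[[258.20385896 189.78261465]
 [257.23374918 199.44992884]
 [258.38971293 208.34190413]]
[[ 0.568 -0.263  0.264]
 [ 0.569 -0.263  0.26 ]
 [ 0.283 -0.332 -0.002]]
[[ 0.26  -0.185  0.005]
 [ 0.257 -0.186 -0.003]
 [ 0.265 -0.185 -0.001]]
[[ 0.576 -0.2    0.36 ]
 [ 0.577 -0.2    0.357]
 [ 0.577 -0.201  0.353]]
```

View pics/s2c.png

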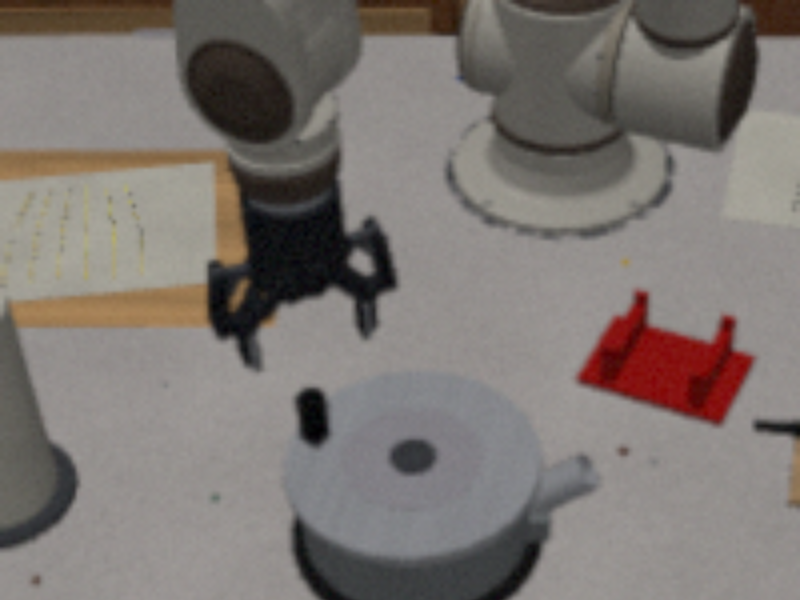

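Emit:
apply_moves:
  rows:
    - [1, -0.5, 0.25, 1.2, 0]
    - [1, -0.4, 0.1, 2.4, 0]
    - [1, -0.2, 0.05, 2.4, 0]
    - [1, -0.1, 0, 2.4, 0]
    - [1, 0, 0, 0, 0]

```text
time: 2.17
ee_pos: [0.5245, -0.2184, 0.1238]
ee_rot: [-3.071, -0.657, -0.009]
ft_force: [-0.1, -0.0, -0.1]
finger_gap: 0.0853
```

```bash
python3 -c "
from h import *
go([.532,-.217,.118],1)"
```

```text
pos [ 0.5245 -0.2184  0.1238] t 2.17 F [-0.06 -0.04 -0.08] gap 0.0853 rows 1 each [0.74 0.18 0.59] toolx [0.912 0.409 0.006] z [ 0.005  0.002 -1.   ]
```

Emit:
apply_moves:
  rows:
    - [1, 0.7, 0.2, 0.5, 0]
    - [1, 0, 0, 0, 0]
    - [-1, 0, 0, 0, 0]
    - [-1, 0, 0, 0, 0]
    - [-1, 0, 0, 0, 0]
    - [-1, 0, 0, 0, 0]
    - [-1, 0, 0, 0, 0]
    - [-1, 0, 0, 0, 0]

```text
time: 2.83
ee_pos: [0.5329, -0.218, 0.1278]
ee_rot: [3.068, 0.655, 0.022]
ft_force: [0.2, -3.6, -3.5]
finger_gap: 0.0242
```

```bash
cat >> h.py <<'E'
C=np.array([.548,-.1348])
def crank(step,n,r=.0848,z=.126):
    o=get_obs(); R=cv2.Rodrigues(np.array(o['ee_rot'],float))[0]
    p=o['ee_pos'].copy(); v=p[:2]-C; th=np.arctan2(v[1],v[0])
    tau=np.array([-np.sin(th),np.cos(th)]); F=o['ft_force'][:2]
    print('th %.1f r %.4f z %.4f t %.2f Ftan %.2f Frad %.2f Fz %.2f gap %.4f'%(np.degrees(th),np.hypot(*v),p[2],o['time'],F@tau,F@v/np.hypot(*v),o['ft_force'][2],o['finger_gap']))
    rows=[]
    for i in range(1,n+1):
        a=th+np.radians(step)*i; q=np.r_[C+r*np.array([np.cos(a),np.sin(a)]),p[2]+(z-p[2])*i/n]
        t=R.T@(q-p)*100; rows.append([-1]+[float(x) for x in t.round(2)]+[0]); p=q
    print(rows)
E
python3 -c "
from h import *
crank(4,5)"
```

```text
th -100.3 r 0.0845 z 0.1278 t 2.83 Ftan 0.86 Frad 3.50 Fz -3.45 gap 0.0242
[[-1, 0.48, 0.34, 0.04, 0], [-1, 0.52, 0.28, 0.07, 0], [-1, 0.54, 0.24, 0.06, 0], [-1, 0.55, 0.21, 0.04, 0], [-1, 0.57, 0.17, 0.02, 0]]
```

Emit:
apply_moves:
  rows:
    - [-1, 0.48, 0.34, 0, 0]
    - [-1, 0.52, 0.28, 0, 0]
    - [-1, 0.54, 0.24, 0, 0]
    - [-1, 0.55, 0.21, 0, 0]
    - [-1, 0.57, 0.17, 0, 0]

```text
time: 3.25
ee_pos: [0.5636, -0.2161, 0.1277]
ee_rot: [-3.07, -0.657, -0.02]
ft_force: [-2.3, 7.0, 1.8]
finger_gap: 0.0243
```

```bash
python3 -c "
from h import *
crank(4,6)"
```

```text
th -79.1 r 0.0828 z 0.1277 t 3.25 Ftan -0.95 Frad -7.27 Fz 1.82 gap 0.0243
[[-1, 0.53, 0.31, 0.04, 0], [-1, 0.59, 0.07, 0.06, 0], [-1, 0.59, 0.03, 0.06, 0], [-1, 0.59, -0.01, 0.04, 0], [-1, 0.59, -0.05, 0.02, 0], [-1, 0.58, -0.09, 0.01, 0]]
```

Emit:
apply_moves:
  rows:
    - [-1, 0.55, 0.25, 0, 0]
    - [-1, 0.59, 0.07, 0, 0]
    - [-1, 0.59, 0.03, 0, 0]
    - [-1, 0.59, -0.01, 0, 0]
    - [-1, 0.59, -0.05, 0, 0]
    - [-1, 0.58, -0.09, 0, 0]

```text
time: 3.75
ee_pos: [0.5987, -0.1977, 0.1278]
ee_rot: [-3.059, -0.661, -0.013]
ft_force: [-7.6, 5.3, 3.8]
finger_gap: 0.0243
```

```bash
python3 -c "
from h import *
crank(4,5)"
```

```text
th -51.1 r 0.0808 z 0.1278 t 3.75 Ftan -2.61 Frad -8.90 Fz 3.80 gap 0.0243
[[-1, 0.67, 0.22, 0.04, 0], [-1, 0.55, -0.21, 0.06, 0], [-1, 0.54, -0.24, 0.06, 0], [-1, 0.52, -0.28, 0.04, 0], [-1, 0.5, -0.32, 0.02, 0]]
```

```bash
sed -i 's/^C=.*/C=np.array([.5432,-.1336])/' h.py; python3 -c "
from h import *
crank(4,5)"
```

```text
th -49.1 r 0.0848 z 0.1278 t 3.75 Ftan -2.29 Frad -8.99 Fz 3.80 gap 0.0243
[[-1, 0.56, -0.19, 0.04, 0], [-1, 0.55, -0.23, 0.06, 0], [-1, 0.53, -0.26, 0.06, 0], [-1, 0.51, -0.3, 0.04, 0], [-1, 0.49, -0.33, 0.02, 0]]
```

Emit:
apply_moves:
  rows:
    - [-1, 0.54, -0.24, 0, 0]
    - [-1, 0.53, -0.27, 0, 0]
    - [-1, 0.51, -0.29, 0, 0]
    - [-1, 0.5, -0.31, 0, 0]
    - [-1, 0.48, -0.34, 0, 0]

```text
time: 4.17
ee_pos: [0.6182, -0.1725, 0.1278]
ee_rot: [-3.06, -0.662, -0.008]
ft_force: [-6.2, 2.3, 1.2]
finger_gap: 0.0242
```

```bash
python3 -c "
from h import *
crank(4,5)"
```

```text
th -27.4 r 0.0845 z 0.1278 t 4.17 Ftan -0.83 Frad -6.54 Fz 1.20 gap 0.0242
[[-1, 0.47, -0.36, 0.04, 0], [-1, 0.42, -0.41, 0.06, 0], [-1, 0.39, -0.44, 0.06, 0], [-1, 0.36, -0.47, 0.03, 0], [-1, 0.33, -0.49, 0.01, 0]]
```

Emit:
apply_moves:
  rows:
    - [-1, 0.42, -0.4, 0, 0]
    - [-1, 0.4, -0.42, 0, 0]
    - [-1, 0.37, -0.45, 0, 0]
    - [-1, 0.34, -0.48, 0, 0]
    - [-1, 0.31, -0.5, 0, 0]

```text
time: 4.58
ee_pos: [0.627, -0.1427, 0.1278]
ee_rot: [-3.063, -0.661, -0.007]
ft_force: [-3.6, 0.3, -0.0]
finger_gap: 0.0243
```

```bash
python3 -c "
from h import *
crank(4,5,.0835)"
```

```text
th -6.2 r 0.0843 z 0.1278 t 4.58 Ftan -0.08 Frad -3.57 Fz -0.04 gap 0.0243
[[-1, 0.21, -0.55, 0.04, 0], [-1, 0.24, -0.53, 0.06, 0], [-1, 0.2, -0.55, 0.06, 0], [-1, 0.17, -0.56, 0.03, 0], [-1, 0.13, -0.57, 0.01, 0]]
```

Emit:
apply_moves:
  rows:
    - [-1, 0.23, -0.55, 0, 0]
    - [-1, 0.22, -0.54, 0, 0]
    - [-1, 0.2, -0.55, 0, 0]
    - [-1, 0.17, -0.56, 0, 0]
    - [-1, 0.13, -0.57, 0, 0]

```text
time: 5.0
ee_pos: [0.6243, -0.1109, 0.1278]
ee_rot: [-3.064, -0.661, -0.007]
ft_force: [-3.2, -2.0, -0.4]
finger_gap: 0.0243
```

```bash
python3 -c "
from h import *
crank(4,5,.0838)"
```

```text
th 15.7 r 0.0843 z 0.1278 t 5.00 Ftan -1.11 Frad -3.59 Fz -0.36 gap 0.0243
[[-1, 0.02, -0.59, 0.04, 0], [-1, 0.03, -0.58, 0.06, 0], [-1, -0.01, -0.58, 0.06, 0], [-1, -0.05, -0.58, 0.03, 0], [-1, -0.09, -0.58, 0.01, 0]]
```

Emit:
apply_moves:
  rows:
    - [-1, 0.02, -0.59, 0, 0]
    - [-1, 0.03, -0.58, 0, 0]
    - [-1, -0.02, -0.58, 0, 0]
    - [-1, -0.06, -0.58, 0, 0]
    - [-1, -0.1, -0.58, 0, 0]

```text
time: 5.42
ee_pos: [0.6101, -0.0822, 0.1278]
ee_rot: [-3.064, -0.661, -0.008]
ft_force: [-0.9, -2.3, -0.5]
finger_gap: 0.0239
```

```bash
python3 -c "
from h import *
crank(4,5,.0838)"
```

```text
th 37.6 r 0.0844 z 0.1278 t 5.42 Ftan -1.31 Frad -2.08 Fz -0.52 gap 0.0239
[[-1, -0.21, -0.55, 0.04, 0], [-1, -0.19, -0.55, 0.06, 0], [-1, -0.23, -0.54, 0.05, 0], [-1, -0.27, -0.52, 0.03, 0], [-1, -0.3, -0.5, 0.01, 0]]
```

Emit:
apply_moves:
  rows:
    - [-1, -0.19, -0.55, 0, 0]
    - [-1, -0.19, -0.55, 0, 0]
    - [-1, -0.23, -0.54, 0, 0]
    - [-1, -0.27, -0.52, 0, 0]
    - [-1, -0.3, -0.5, 0, 0]

```text
time: 5.83
ee_pos: [0.5862, -0.0607, 0.1278]
ee_rot: [-3.065, -0.661, -0.009]
ft_force: [-1.4, -3.8, -1.2]
finger_gap: 0.0245
```

```bash
python3 -c "
from h import *
crank(4,5,.084)"
```

```text
th 59.5 r 0.0846 z 0.1278 t 5.83 Ftan -0.71 Frad -3.94 Fz -1.17 gap 0.0245
[[-1, -0.4, -0.43, 0.04, 0], [-1, -0.39, -0.44, 0.06, 0], [-1, -0.42, -0.41, 0.05, 0], [-1, -0.44, -0.38, 0.03, 0], [-1, -0.47, -0.35, 0.01, 0]]
```

Emit:
apply_moves:
  rows:
    - [-1, -0.41, -0.43, 0, 0]
    - [-1, -0.4, -0.43, 0, 0]
    - [-1, -0.42, -0.41, 0, 0]
    - [-1, -0.44, -0.38, 0, 0]
    - [-1, -0.47, -0.35, 0, 0]

```text
time: 6.25
ee_pos: [0.556, -0.0497, 0.1278]
ee_rot: [-3.065, -0.661, -0.011]
ft_force: [0.2, -3.5, -0.8]
finger_gap: 0.0239
```

```bash
python3 -c "
from h import *
crank(4,5,.084)"
```

```text
th 81.3 r 0.0849 z 0.1278 t 6.25 Ftan -0.74 Frad -3.46 Fz -0.81 gap 0.0239
[[-1, -0.55, -0.23, 0.03, 0], [-1, -0.52, -0.27, 0.06, 0], [-1, -0.54, -0.23, 0.05, 0], [-1, -0.55, -0.19, 0.02, 0], [-1, -0.57, -0.15, 0.0, 0]]
```

Emit:
apply_moves:
  rows:
    - [-1, -0.55, -0.24, 0, 0]
    - [-1, -0.53, -0.25, 0, 0]
    - [-1, -0.54, -0.21, 0, 0]
    - [-1, -0.55, -0.17, 0, 0]
    - [-1, -0.57, -0.13, 0, 0]

```text
time: 6.67
ee_pos: [0.5238, -0.0507, 0.1278]
ee_rot: [-3.062, -0.663, -0.013]
ft_force: [1.1, 0.4, -1.5]
finger_gap: 0.0243
```

```bash
python3 -c "
from h import *
crank(4,5,.0845)"
```

```text
th 103.2 r 0.0851 z 0.1278 t 6.67 Ftan -1.13 Frad 0.15 Fz -1.51 gap 0.0243
[[-1, -0.59, -0.04, 0.03, 0], [-1, -0.59, -0.05, 0.05, 0], [-1, -0.59, -0.01, 0.05, 0], [-1, -0.59, 0.03, 0.02, 0], [-1, -0.59, 0.07, 0.0, 0]]
```

Emit:
apply_moves:
  rows:
    - [-1, -0.59, -0.06, 0, 0]
    - [-1, -0.59, -0.05, 0, 0]
    - [-1, -0.59, -0.01, 0, 0]
    - [-1, -0.59, 0.03, 0, 0]
    - [-1, -0.59, 0.07, 0, 0]

```text
time: 7.08
ee_pos: [0.4938, -0.0638, 0.1277]
ee_rot: [-3.062, -0.663, -0.014]
ft_force: [1.1, -0.7, -2.2]
finger_gap: 0.0241
```

```bash
python3 -c "
from h import *
crank(4,5,.0845)"
```

```text
th 125.3 r 0.0855 z 0.1277 t 7.08 Ftan -0.47 Frad -1.23 Fz -2.19 gap 0.0241
[[-1, -0.56, 0.23, 0.03, 0], [-1, -0.56, 0.17, 0.05, 0], [-1, -0.55, 0.21, 0.04, 0], [-1, -0.54, 0.25, 0.02, 0], [-1, -0.52, 0.28, -0.0, 0]]
```

Emit:
apply_moves:
  rows:
    - [-1, -0.56, 0.19, 0, 0]
    - [-1, -0.56, 0.17, 0, 0]
    - [-1, -0.55, 0.21, 0, 0]
    - [-1, -0.54, 0.25, 0, 0]
    - [-1, -0.52, 0.28, 0, 0]

```text
time: 7.5
ee_pos: [0.4711, -0.0874, 0.1278]
ee_rot: [-3.062, -0.663, -0.015]
ft_force: [2.4, -1.2, -2.2]
finger_gap: 0.024
```

```bash
python3 -c "
from h import *
crank(4,5,.0845)"
```

```text
th 147.3 r 0.0857 z 0.1278 t 7.50 Ftan -0.27 Frad -2.71 Fz -2.25 gap 0.0240
[[-1, -0.42, 0.44, 0.03, 0], [-1, -0.46, 0.37, 0.05, 0], [-1, -0.43, 0.4, 0.04, 0], [-1, -0.4, 0.43, 0.02, 0], [-1, -0.37, 0.46, -0.0, 0]]
```

Emit:
apply_moves:
  rows:
    - [-1, -0.44, 0.4, 0, 0]
    - [-1, -0.45, 0.38, 0, 0]
    - [-1, -0.43, 0.4, 0, 0]
    - [-1, -0.4, 0.43, 0, 0]

```text
time: 7.83
ee_pos: [0.4616, -0.1075, 0.1277]
ee_rot: [-3.053, -0.665, -0.022]
ft_force: [2.2, 8.1, -0.4]
finger_gap: 0.0242
```

```bash
python3 -c "
from h import *
crank(4,4,.085)"
```

```text
th 162.3 r 0.0857 z 0.1277 t 7.83 Ftan -8.40 Frad 0.32 Fz -0.40 gap 0.0242
[[-1, -0.33, 0.5, 0.03, 0], [-1, -0.35, 0.48, 0.05, 0], [-1, -0.32, 0.5, 0.04, 0], [-1, -0.28, 0.52, 0.0, 0]]
```

Emit:
apply_moves:
  rows:
    - [-1, -0.18, 0.25, 0, 0]
    - [-1, -0.17, 0.25, 0, 0]

```text
time: 8.0
ee_pos: [0.46, -0.1132, 0.1277]
ee_rot: [-3.049, -0.665, -0.023]
ft_force: [0.7, 8.1, -0.1]
finger_gap: 0.0242
```

```bash
python3 -c "
from h import *
crank(2,2,.0855)"
```

```text
th 166.2 r 0.0856 z 0.1277 t 8.00 Ftan -8.00 Frad 1.27 Fz -0.13 gap 0.0242
[[-1, -0.17, 0.25, 0.08, 0], [-1, -0.17, 0.24, 0.08, 0]]
```

Emit:
apply_moves:
  rows:
    - [-1, -0.16, 0.26, 0, 0]
    - [-1, -0.15, 0.26, 0, 0]

```text
time: 8.17
ee_pos: [0.4589, -0.1187, 0.1277]
ee_rot: [-3.045, -0.666, -0.024]
ft_force: [-0.5, 5.9, 0.0]
finger_gap: 0.0242
```

```bash
python3 -c "
from h import *
crank(2,2,.0855)"
```

```text
th 170.0 r 0.0856 z 0.1277 t 8.17 Ftan -5.77 Frad 1.52 Fz 0.04 gap 0.0242
[[-1, -0.16, 0.26, 0.08, 0], [-1, -0.16, 0.26, 0.08, 0]]
```

Emit:
apply_moves:
  rows:
    - [-1, -0.14, 0.26, 0, 0]
    - [-1, -0.13, 0.26, 0, 0]

```text
time: 8.33
ee_pos: [0.458, -0.1245, 0.1277]
ee_rot: [-3.043, -0.667, -0.025]
ft_force: [-0.3, 4.6, 0.8]
finger_gap: 0.0244
```

```bash
python3 -c "
from h import *
crank(2,2,.0855)"
```

```text
th 173.9 r 0.0856 z 0.1277 t 8.33 Ftan -4.56 Frad 0.81 Fz 0.84 gap 0.0244
[[-1, -0.14, 0.27, 0.08, 0], [-1, -0.14, 0.27, 0.08, 0]]
```

Emit:
apply_moves:
  rows:
    - [-1, -0.12, 0.27, 0, 0]
    - [-1, -0.11, 0.27, 0, 0]

```text
time: 8.5
ee_pos: [0.4576, -0.131, 0.1277]
ee_rot: [-3.043, -0.667, -0.024]
ft_force: [-2.3, 2.7, 1.3]
finger_gap: 0.0241
```

```bash
python3 -c "
from h import *
crank(2,2,.0855)"
```

```text
th 178.2 r 0.0856 z 0.1277 t 8.50 Ftan -2.60 Frad 2.42 Fz 1.30 gap 0.0241
[[-1, -0.12, 0.28, 0.08, 0], [-1, -0.12, 0.28, 0.08, 0]]
```

Emit:
apply_moves:
  rows:
    - [-1, -0.11, 0.28, 0, 0]
    - [-1, -0.1, 0.28, 0, 0]

```text
time: 8.67
ee_pos: [0.4577, -0.1381, 0.1277]
ee_rot: [-3.044, -0.667, -0.023]
ft_force: [-2.2, 0.7, 1.7]
finger_gap: 0.0241
```

```bash
python3 -c "
from h import *
crank(2,2,.0855)"
```

```text
th -177.0 r 0.0856 z 0.1277 t 8.67 Ftan -0.78 Frad 2.13 Fz 1.69 gap 0.0241
[[-1, -0.1, 0.29, 0.08, 0], [-1, -0.1, 0.28, 0.08, 0]]
```

Emit:
apply_moves:
  rows:
    - [-1, -0.09, 0.28, 0, 0]
    - [-1, -0.08, 0.28, 0, 0]

```text
time: 8.83
ee_pos: [0.4583, -0.1453, 0.1277]
ee_rot: [-3.045, -0.666, -0.022]
ft_force: [-1.7, 0.2, 2.1]
finger_gap: 0.0244
```

```bash
python3 -c "
from h import *
crank(-2,2,.0855)"
```

```text
th -172.1 r 0.0857 z 0.1277 t 8.83 Ftan -0.42 Frad 1.65 Fz 2.07 gap 0.0244
[[-1, 0.1, -0.28, 0.09, 0], [-1, 0.1, -0.28, 0.09, 0]]
```

Emit:
apply_moves:
  rows:
    - [-1, 0.1, -0.28, 0, 0]
    - [-1, 0.1, -0.28, 0, 0]

```text
time: 9.0
ee_pos: [0.4578, -0.1409, 0.1277]
ee_rot: [-3.047, -0.664, -0.021]
ft_force: [-2.6, -1.0, 0.2]
finger_gap: 0.024
```

```bash
python3 -c "
from h import *
crank(-2,2,.0855)"
```

```text
th -175.1 r 0.0857 z 0.1277 t 9.00 Ftan 0.73 Frad 2.72 Fz 0.25 gap 0.0240
[[-1, 0.12, -0.27, 0.09, 0], [-1, 0.11, -0.27, 0.09, 0]]
```

Emit:
apply_moves:
  rows:
    - [-1, 0.12, -0.28, 0, 0]
    - [-1, 0.12, -0.28, 0, 0]

```text
time: 9.17
ee_pos: [0.4575, -0.1352, 0.1277]
ee_rot: [-3.05, -0.663, -0.02]
ft_force: [-2.7, -7.8, 0.2]
finger_gap: 0.0245
```

```bash
python3 -c "
from h import *
crank(-2,2,.0855)"
```

```text
th -178.9 r 0.0857 z 0.1277 t 9.17 Ftan 7.78 Frad 2.83 Fz 0.16 gap 0.0245
[[-1, 0.14, -0.26, 0.09, 0], [-1, 0.13, -0.27, 0.09, 0]]
```

Emit:
apply_moves:
  rows:
    - [-1, 0.13, -0.27, 0, 0]
    - [-1, 0.13, -0.27, 0, 0]

```text
time: 9.33
ee_pos: [0.4576, -0.1303, 0.1278]
ee_rot: [-3.055, -0.662, -0.017]
ft_force: [-1.7, -8.4, -1.2]
finger_gap: 0.0246
```

```bash
python3 -c "
from h import *
crank(-2,2,.0855)"
```

```text
th 177.8 r 0.0857 z 0.1278 t 9.33 Ftan 8.46 Frad 1.39 Fz -1.17 gap 0.0246
[[-1, 0.16, -0.25, 0.09, 0], [-1, 0.15, -0.26, 0.09, 0]]
```

Emit:
apply_moves:
  rows:
    - [-1, 0.14, -0.26, 0, 0]
    - [-1, 0.15, -0.26, 0, 0]

```text
time: 9.5
ee_pos: [0.4578, -0.1256, 0.1277]
ee_rot: [-3.06, -0.661, -0.015]
ft_force: [-3.7, -8.7, -0.5]
finger_gap: 0.024
```

```bash
python3 -c "
from h import *
crank(-2,2,.0855)"
```

```text
th 174.7 r 0.0857 z 0.1277 t 9.50 Ftan 8.97 Frad 2.93 Fz -0.51 gap 0.0240
[[-1, 0.17, -0.24, 0.09, 0], [-1, 0.16, -0.25, 0.09, 0]]
```

Emit:
apply_moves:
  rows:
    - [-1, 0.16, -0.25, 0, 0]
    - [-1, 0.17, -0.25, 0, 0]

```text
time: 9.67
ee_pos: [0.4584, -0.1208, 0.1277]
ee_rot: [-3.065, -0.66, -0.012]
ft_force: [-2.3, -8.2, 0.0]
finger_gap: 0.0239
```

```bash
python3 -c "
from h import *
crank(-2,2,.0855)"
```

```text
th 171.4 r 0.0858 z 0.1277 t 9.67 Ftan 8.46 Frad 1.04 Fz 0.03 gap 0.0239
[[-1, 0.19, -0.23, 0.09, 0], [-1, 0.17, -0.24, 0.09, 0]]
```

Emit:
apply_moves:
  rows:
    - [-1, 0.17, -0.24, 0, 0]
    - [-1, 0.18, -0.24, 0, 0]

```text
time: 9.83
ee_pos: [0.4593, -0.1159, 0.1278]
ee_rot: [-3.07, -0.659, -0.009]
ft_force: [-2.6, -7.1, 1.0]
finger_gap: 0.0244
```

```bash
python3 -c "
from h import *
crank(-2,2,.0855)"
```

```text
th 168.1 r 0.0858 z 0.1278 t 9.83 Ftan 7.51 Frad 1.06 Fz 0.97 gap 0.0244
[[-1, 0.2, -0.22, 0.09, 0], [-1, 0.19, -0.23, 0.09, 0]]
```

Emit:
apply_moves:
  rows:
    - [-1, 0.19, -0.23, 0, 0]
    - [-1, 0.19, -0.23, 0, 0]

```text
time: 10.0
ee_pos: [0.4605, -0.1106, 0.1278]
ee_rot: [3.071, 0.658, 0.007]
ft_force: [-1.2, -7.7, 0.4]
finger_gap: 0.0244
```

```bash
python3 -c "
from h import *
crank(-2,2,.0855)"
```

```text
th 164.5 r 0.0858 z 0.1278 t 10.00 Ftan 7.72 Frad -0.85 Fz 0.42 gap 0.0244
[[-1, 0.22, -0.21, 0.09, 0], [-1, 0.2, -0.22, 0.09, 0]]
```

Emit:
apply_moves:
  rows:
    - [-1, 0.2, -0.22, 0, 0]
    - [-1, 0.21, -0.22, 0, 0]

```text
time: 10.17
ee_pos: [0.4623, -0.105, 0.1277]
ee_rot: [3.069, 0.657, 0.006]
ft_force: [-1.3, -5.8, 0.1]
finger_gap: 0.0243
```

```bash
python3 -c "
from h import *
crank(-2,2,.0855)"
```

```text
th 160.5 r 0.0858 z 0.1277 t 10.17 Ftan 5.86 Frad -0.72 Fz 0.06 gap 0.0243
[[-1, 0.23, -0.19, 0.09, 0], [-1, 0.22, -0.21, 0.09, 0]]
```

Emit:
apply_moves:
  rows:
    - [-1, 0.22, -0.21, 0, 0]
    - [-1, 0.22, -0.2, 0, 0]

```text
time: 10.33
ee_pos: [0.4647, -0.0988, 0.1278]
ee_rot: [3.069, 0.656, 0.007]
ft_force: [-0.7, -4.0, -0.2]
finger_gap: 0.0244
```

```bash
python3 -c "
from h import *
crank(-2,2,.0855)"
```

```text
th 156.1 r 0.0858 z 0.1278 t 10.33 Ftan 3.94 Frad -1.03 Fz -0.15 gap 0.0244
[[-1, 0.25, -0.17, 0.09, 0], [-1, 0.23, -0.19, 0.09, 0]]
```

Emit:
apply_moves:
  rows:
    - [-1, 0.23, -0.2, 0, 0]
    - [-1, 0.23, -0.19, 0, 0]

```text
time: 10.5
ee_pos: [0.4679, -0.0925, 0.1278]
ee_rot: [3.069, 0.657, 0.008]
ft_force: [1.2, -2.9, -0.3]
finger_gap: 0.0242
```

```bash
python3 -c "
from h import *
crank(-2,2,.0855)"
```

```text
th 151.4 r 0.0858 z 0.1278 t 10.50 Ftan 1.94 Frad -2.44 Fz -0.30 gap 0.0242
[[-1, 0.26, -0.15, 0.09, 0], [-1, 0.25, -0.17, 0.09, 0]]
```

Emit:
apply_moves:
  rows:
    - [-1, 0.23, -0.19, 0, 0]
    - [-1, 0.24, -0.18, 0, 0]

```text
time: 10.67
ee_pos: [0.4717, -0.0862, 0.1278]
ee_rot: [3.069, 0.657, 0.011]
ft_force: [2.7, -2.3, -1.3]
finger_gap: 0.0244
```

```bash
python3 -c "
from h import *
crank(-2,2,.0855)"
```

```text
th 146.5 r 0.0858 z 0.1278 t 10.67 Ftan 0.43 Frad -3.48 Fz -1.31 gap 0.0244
[[-1, 0.27, -0.13, 0.09, 0], [-1, 0.26, -0.15, 0.09, 0]]
```

Emit:
apply_moves:
  rows:
    - [-1, 0.24, -0.18, 0, 0]
    - [-1, 0.25, -0.17, 0, 0]

```text
time: 10.83
ee_pos: [0.4759, -0.0804, 0.1278]
ee_rot: [3.069, 0.657, 0.013]
ft_force: [4.6, -3.9, -2.9]
finger_gap: 0.0246
```

```bash
python3 -c "
from h import *
crank(2,2,.0855)"
```

```text
th 141.7 r 0.0858 z 0.1278 t 10.83 Ftan 0.19 Frad -6.06 Fz -2.89 gap 0.0246
[[-1, -0.25, 0.17, 0.09, 0], [-1, -0.26, 0.15, 0.09, 0]]
```

```bash
python3 -c "
from h import *
crank(3,7,.0855)"
```

```text
th 141.7 r 0.0858 z 0.1278 t 10.83 Ftan 0.19 Frad -6.06 Fz -2.89 gap 0.0246
[[-1, -0.38, 0.24, 0.02, 0], [-1, -0.38, 0.24, 0.04, 0], [-1, -0.37, 0.26, 0.05, 0], [-1, -0.35, 0.28, 0.03, 0], [-1, -0.34, 0.29, 0.02, 0], [-1, -0.32, 0.31, 0.01, 0], [-1, -0.31, 0.33, 0.0, 0]]
```

Emit:
apply_moves:
  rows:
    - [-1, -0.38, 0.26, 0, 0]
    - [-1, -0.38, 0.25, 0, 0]

```text
time: 11.0
ee_pos: [0.4716, -0.0865, 0.1278]
ee_rot: [3.07, 0.661, 0.014]
ft_force: [1.7, -0.1, 0.2]
finger_gap: 0.0242
```

```bash
python3 -c "
from h import *
crank(2,2,.0855)"
```

```text
th 146.7 r 0.0857 z 0.1278 t 11.00 Ftan -0.82 Frad -1.50 Fz 0.21 gap 0.0242
[[-1, -0.24, 0.18, 0.09, 0], [-1, -0.24, 0.17, 0.09, 0]]
```

Emit:
apply_moves:
  rows:
    - [-1, -0.24, 0.18, 0, 0]
    - [-1, -0.24, 0.19, 0, 0]

```text
time: 11.17
ee_pos: [0.4686, -0.0914, 0.1277]
ee_rot: [-3.07, -0.663, -0.016]
ft_force: [5.3, 6.2, -2.1]
finger_gap: 0.0238
```

```bash
python3 -c "
from h import *
crank(2,2,.0855)"
```

```text
th 150.5 r 0.0857 z 0.1277 t 11.17 Ftan -8.06 Frad -1.57 Fz -2.06 gap 0.0238
[[-1, -0.23, 0.2, 0.08, 0], [-1, -0.23, 0.19, 0.08, 0]]
```

Emit:
apply_moves:
  rows:
    - [-1, -0.23, 0.2, 0, 0]
    - [-1, -0.22, 0.2, 0, 0]

```text
time: 11.33
ee_pos: [0.4664, -0.0956, 0.1277]
ee_rot: [-3.065, -0.663, -0.02]
ft_force: [4.5, 8.0, -1.6]
finger_gap: 0.0241
```

```bash
python3 -c "
from h import *
crank(2,2,.0855)"
```

```text
th 153.7 r 0.0857 z 0.1277 t 11.33 Ftan -9.14 Frad -0.55 Fz -1.57 gap 0.0241
[[-1, -0.22, 0.21, 0.08, 0], [-1, -0.22, 0.2, 0.08, 0]]
```

Emit:
apply_moves:
  rows:
    - [-1, -0.21, 0.21, 0, 0]
    - [-1, -0.2, 0.21, 0, 0]

```text
time: 11.5
ee_pos: [0.4646, -0.0996, 0.1277]
ee_rot: [-3.06, -0.664, -0.025]
ft_force: [4.1, 7.6, -0.5]
finger_gap: 0.0242
```

```bash
python3 -c "
from h import *
crank(2,2,.0855)"
```

```text
th 156.6 r 0.0857 z 0.1277 t 11.50 Ftan -8.59 Frad -0.76 Fz -0.50 gap 0.0242
[[-1, -0.21, 0.22, 0.08, 0], [-1, -0.21, 0.21, 0.08, 0]]
```

Emit:
apply_moves:
  rows:
    - [-1, -0.2, 0.22, 0, 0]
    - [-1, -0.2, 0.22, 0, 0]
    - [-1, -0.19, 0.23, 0, 0]

```text
time: 11.75
ee_pos: [0.4622, -0.1057, 0.1277]
ee_rot: [-3.052, -0.666, -0.031]
ft_force: [3.0, 7.3, -1.0]
finger_gap: 0.0243
```

```bash
python3 -c "
from h import *
crank(2,2,.0855)"
```

```text
th 161.0 r 0.0856 z 0.1277 t 11.75 Ftan -7.87 Frad -0.51 Fz -1.03 gap 0.0243
[[-1, -0.2, 0.23, 0.08, 0], [-1, -0.2, 0.23, 0.08, 0]]
```

Emit:
apply_moves:
  rows:
    - [-1, -0.19, 0.24, 0, 0]
    - [-1, -0.19, 0.24, 0, 0]
    - [-1, -0.07, 0.08, 0, 0]

```text
time: 12.0
ee_pos: [0.4605, -0.1113, 0.1277]
ee_rot: [-3.046, -0.668, -0.036]
ft_force: [3.1, 1.5, -1.3]
finger_gap: 0.0245
```

```bash
python3 -c "
from h import *
crank(2,2,.0855);d=grab('top','t3.png');import pickle;pickle.dump(d,open('t3.pkl','wb'));M=pts(d)
for w in((get_obs()),):print(w['ee_rot'])"
```

```text
th 164.9 r 0.0857 z 0.1277 t 12.00 Ftan -2.29 Frad -2.55 Fz -1.32 gap 0.0245
[[-1, -0.18, 0.24, 0.08, 0], [-1, -0.18, 0.24, 0.08, 0]]
[-3.04676725 -0.66757412 -0.03535035]
```

Emit:
apply_moves:
  rows:
    - [-1, 0, 0, 0, 0]
    - [0.3, 0, 0, 0, 0]
    - [1, 0, 0, 0, 0]
    - [1, 0, 0, 0, 0]
    - [1, 0, 0, 0, 0]
    - [1, 0, 0, 0, 0]

```text
time: 12.55
ee_pos: [0.4588, -0.1121, 0.1273]
ee_rot: [-3.047, -0.665, -0.031]
ft_force: [1.2, -0.1, -0.4]
finger_gap: 0.0828
```

```bash
python3 -c "
from h import *
go([.46,-.11,.25],0)"
```

```text
pos [ 0.4588 -0.1121  0.1273] t 12.55 F [ 1.16 -0.05 -0.36] gap 0.0828 rows 4 each [ 0.12 -0.09 -3.06] toolx [0.909 0.416 0.024] z [ 0.015  0.027 -1.   ]
```

Emit:
apply_moves:
  rows:
    - [1, 0, 0, -2, 0]
    - [1, 0, 0, -3, 0]
    - [1, 0, 0, -3, 0]
    - [1, 0, 0, -3, 0]
    - [1, 0, 0, -1, 0]

```text
time: 12.97
ee_pos: [0.4544, -0.1148, 0.2479]
ee_rot: [-3.043, -0.664, -0.018]
ft_force: [1.9, 0.2, 1.1]
finger_gap: 0.0855
```

```bash
python3 -c "
from h import *
import pickle
T=pickle.load(open('top0.pkl','rb'));S=pickle.load(open('scene0.pkl','rb'))
d=grab('scene','s4.png');e=grab('top','t4.png')
for nm,a,b in(('scene',S,d),('top',T,e)):
  for q in(a,b):
    M=pts(q);x,y,z=M[...,0],M[...,1],M[...,2]
    k=(z>.12)&(z<.165)&(np.hypot(x-.547,y+.135)<.11)
    kt=k&(z>.143)
    p=M[kt].mean(0);print(nm,kt.sum(),k.sum(),p.round(4),np.degrees(np.arctan2(p[1]+.1350,p[0]-.548)).round(1),np.hypot(p[1]+.135,p[0]-.548).round(4))
o=get_obs();print(o['joints'],o['ee_pos'],o['time'])
"
```

```text
scene 49 90 [ 0.5332 -0.2186  0.1522] -100.1 0.0849
scene 44 82 [ 0.4689 -0.1132  0.1514] 164.6 0.0821
top 64 76 [ 0.5307 -0.2157  0.1538] -102.1 0.0826
top 0 0 [nan nan nan] nan nan
[-0.26506575 -0.09798301  0.0206806   1.6917121   0.02900865  2.44679941] [ 0.45460687 -0.11483901  0.24617043] 13.0667<string>:11: RuntimeWarning: Mean of empty slice.
  ret = um.true_divide(
```

View pics/s4.png

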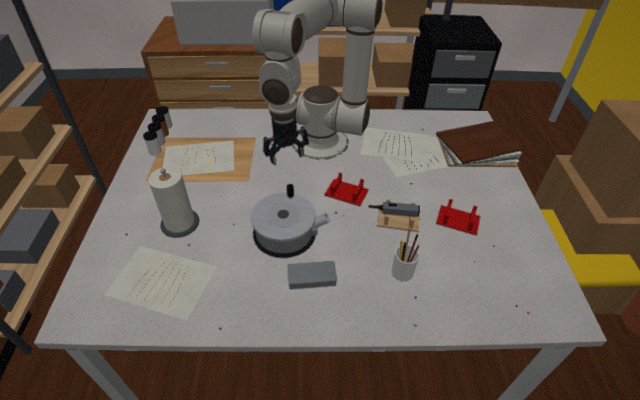

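```bash
cat >> h.py <<'E'
def path(target,n,spin=0,g=1):
    """straight line to target in n rows with total spin (deg, tool z)"""
    o=get_obs(); R=cv2.Rodrigues(np.array(o['ee_rot'],float))[0]; p=o['ee_pos']; d=(np.array(target)-p)/n; s=spin/n
    rows=[]
    for i in range(n):
        t=R.T@d*100; rows.append([g]+[float(round(v,2)) for v in t]+[round(s,2)])
        R=R@cv2.Rodrigues(np.array([0,0,np.radians(s)]))[0]
    print(rows)
def st():
    o=get_obs(); R=cv2.Rodrigues(np.array(o['ee_rot'],float))[0]
    z=R[:,2]; print('t %.2f'%o['time'],'pos',o['ee_pos'].round(4),'x',R[:,0].round(3),'z',z.round(3),'tilt %.1f az %.1f'%(np.degrees(np.arccos(-z[2])),np.degrees(np.arctan2(z[1],z[0]))),'xyaw %.1f xpitch %.1f'%(np.degrees(np.arctan2(R[1,0],R[0,0])),np.degrees(np.arcsin(R[2,0]))),'j',o['joints'].round(3),'F',o['ft_force'].round(1),'gap',o['finger_gap'].round(4))
E
python3 -c "
from h import *
st()
path([.02,.66,.26],24,-86)"
```

```text
Traceback (most recent call last):
  File "h.py", line 47, in st
    z=R[:,2]; print('t %.2f'%o['time'],'pos',o['ee_pos'].round(4),'x',R[:,0].round(3),'z',z.round(3),'tilt %.1f az %.1f'%(np.degrees(np.arccos(-z[2])),np.degrees(np.arctan2(z[1],z[0]))),'xyaw %.1f xpitch %.1f'%(np.degrees(np.arctan2(R[1,0],R[0,0])),np.degrees(np.arcsin(R[2,0]))),'j',o['joints'].round(3),'F',o['ft_force'].round(1),'gap',o['finger_gap'].round(4))
                                                                                                                                                                                                                                                                                                                                                  ^^^^^^^^^^^^^^^^^^^^^
AttributeError: 'float' object has no attribute 'round'
```

```bash
sed -i "s/o\['finger_gap'\].round(4))/round(o['finger_gap'],4))/" h.py
python3 -c "
from h import *
st()
path([.02,.66,.26],24,-86)"
```

```text
t 13.07 pos [ 0.4546 -0.1148  0.2462] x [0.909 0.416 0.017] z [ 0.005  0.029 -1.   ] tilt 1.7 az 79.3 xyaw 24.6 xpitch 1.0 j [-0.265 -0.098  0.021  1.692  0.029  2.447] F [ 0.1 -0.4 -1. ] gap 0.0853
[[1, -0.3, -3.69, 0.02, -3.58], [1, -0.07, -3.7, 0.02, -3.58], [1, 0.16, -3.7, 0.02, -3.58], [1, 0.39, -3.68, 0.02, -3.58], [1, 0.62, -3.65, 0.02, -3.58], [1, 0.85, -3.6, 0.02, -3.58], [1, 1.07, -3.54, 0.02, -3.58], [1, 1.29, -3.47, 0.02, -3.58], [1, 1.51, -3.38, 0.02, -3.58], [1, 1.71, -3.28, 0.02, -3.58], [1, 1.92, -3.17, 0.02, -3.58], [1, 2.11, -3.04, 0.02, -3.58], [1, 2.3, -2.9, 0.02, -3.58], [1, 2.47, -2.75, 0.02, -3.58], [1, 2.64, -2.59, 0.02, -3.58], [1, 2.8, -2.42, 0.02, -3.58], [1, 2.94, -2.24, 0.02, -3.58], [1, 3.08, -2.06, 0.02, -3.58], [1, 3.2, -1.86, 0.02, -3.58], [1, 3.31, -1.66, 0.02, -3.58], [1, 3.41, -1.45, 0.02, -3.58], [1, 3.49, -1.23, 0.02, -3.58], [1, 3.56, -1.01, 0.02, -3.58], [1, 3.62, -0.79, 0.02, -3.58]]
```

Emit:
apply_moves:
  rows:
    - [1, -0.3, -3.69, 0, -3.6]
    - [1, -0.07, -3.7, 0, -3.6]
    - [1, 0.16, -3.7, 0, -3.6]
    - [1, 0.39, -3.68, 0, -3.6]
    - [1, 0.62, -3.65, 0, -3.6]
    - [1, 0.85, -3.6, 0, -3.6]
    - [1, 1.07, -3.54, 0, -3.6]
    - [1, 1.29, -3.47, 0, -3.6]
    - [1, 1.51, -3.38, 0, -3.6]
    - [1, 1.71, -3.28, 0, -3.6]
    - [1, 1.92, -3.17, 0, -3.6]
    - [1, 2.11, -3.04, 0, -3.6]
    - [1, 2.3, -2.9, 0, -3.6]
    - [1, 2.47, -2.75, 0, -3.6]
    - [1, 2.64, -2.59, 0, -3.6]
    - [1, 2.8, -2.42, 0, -3.6]
    - [1, 2.94, -2.24, 0, -3.6]
    - [1, 3.08, -2.06, 0, -3.6]
    - [1, 3.2, -1.86, 0, -3.6]
    - [1, 3.3, -1.66, 0, -3.6]

```text
time: 14.73
ee_pos: [0.0535, 0.5395, 0.2361]
ee_rot: [-2.018, -2.384, -0.007]
ft_force: [0.9, 0.2, 0.8]
finger_gap: 0.0857
```

```bash
python3 -c "
from h import *
st()
path([.0,.69,.26],6,0)"
```

```text
t 14.73 pos [0.0535 0.5395 0.2361] x [-0.165  0.986  0.017] z [-0.011  0.015 -1.   ] tilt 1.1 az 125.7 xyaw 99.5 xpitch 1.0 j [1.465 0.055 0.152 1.653 0.012 2.871] F [0.9 0.2 0.8] gap 0.0857
[[1, 2.63, -0.47, -0.35, 0.0], [1, 2.63, -0.47, -0.35, 0.0], [1, 2.63, -0.47, -0.35, 0.0], [1, 2.63, -0.47, -0.35, 0.0], [1, 2.63, -0.47, -0.35, 0.0], [1, 2.63, -0.47, -0.35, 0.0]]
```

Next I'll push towards the outer reach limit, which may lean the tool.

Emit:
apply_moves:
  rows:
    - [1, 2.6, -0.47, -0.3, 0]
    - [1, 2.6, -0.47, -0.3, 0]
    - [1, 2.6, -0.47, -0.3, 0]
    - [1, 2.6, -0.47, -0.3, 0]
    - [1, 2.6, -0.47, -0.3, 0]
    - [1, 2.6, -0.47, -0.3, 0]
    - [1, 2.6, 0, 0, 0]
    - [1, 2.6, 0, 0, 0]
    - [1, 2.6, 0, 0, 0]

```text
time: 15.48
ee_pos: [-0.0238, 0.7668, 0.2398]
ee_rot: [-2.011, -2.405, 0.016]
ft_force: [0.8, 0.9, 0.5]
finger_gap: 0.0858
```

```bash
python3 -c "
from h import *
st()"
```

```text
t 15.48 pos [-0.0238  0.7668  0.2398] x [-0.177  0.984 -0.001] z [-0.012 -0.003 -1.   ] tilt 0.7 az -163.7 xyaw 100.2 xpitch -0.1 j [1.597 0.765 1.104 1.912 0.012 2.991] F [0.8 0.9 0.5] gap 0.0858
```

Emit:
apply_moves:
  rows:
    - [1, 2, 0, 0, 0]
    - [1, 2, 0, 0, 0]
    - [1, 2, 0, 0, 0]
    - [1, 2, 0, 0, 0]
    - [1, 2, 0, 0, 0]

```text
time: 15.9
ee_pos: [-0.0413, 0.8208, 0.1886]
ee_rot: [-2.0, -2.391, -0.015]
ft_force: [0.3, -0.4, 0.4]
finger_gap: 0.0852
```

```bash
python3 -c "
from h import *
st()"
```

```text
t 15.90 pos [-0.0413  0.8208  0.1886] x [-0.177  0.984  0.025] z [-0.013  0.023 -1.   ] tilt 1.5 az 119.2 xyaw 100.2 xpitch 1.4 j [1.617 0.909 1.234 1.872 0.012 3.01 ] F [ 0.3 -0.4  0.4] gap 0.0852
```

Emit:
apply_moves:
  rows:
    - [1, 3.6, 0, -1.8, 0]
    - [1, 3.6, 0, -1.8, 0]
    - [1, 3.6, 0, -1.8, 0]
    - [1, 3.6, 0, -1.8, 0]

```text
time: 16.23
ee_pos: [-0.0608, 0.8643, 0.2159]
ee_rot: [-1.939, -2.316, -0.162]
ft_force: [0.1, 0.5, -0.1]
finger_gap: 0.0856
```

```bash
python3 -c "
from h import *
st()"
```

```text
t 16.23 pos [-0.0608  0.8643  0.2159] x [-0.174  0.972  0.158] z [-0.021  0.156 -0.987] tilt 9.1 az 97.7 xyaw 100.1 xpitch 9.1 j [1.638 0.883 1.235 1.765 0.011 3.033] F [ 0.1  0.5 -0.1] gap 0.0856
```

```bash
python3 -c "
from h import *
path([.0,.27,.25],16,0)"
```

```text
[[1, -3.64, -0.27, -0.8, 0.0], [1, -3.64, -0.27, -0.8, 0.0], [1, -3.64, -0.27, -0.8, 0.0], [1, -3.64, -0.27, -0.8, 0.0], [1, -3.64, -0.27, -0.8, 0.0], [1, -3.64, -0.27, -0.8, 0.0], [1, -3.64, -0.27, -0.8, 0.0], [1, -3.64, -0.27, -0.8, 0.0], [1, -3.64, -0.27, -0.8, 0.0], [1, -3.64, -0.27, -0.8, 0.0], [1, -3.64, -0.27, -0.8, 0.0], [1, -3.64, -0.27, -0.8, 0.0], [1, -3.64, -0.27, -0.8, 0.0], [1, -3.64, -0.27, -0.8, 0.0], [1, -3.64, -0.27, -0.8, 0.0], [1, -3.64, -0.27, -0.8, 0.0]]
```

Emit:
apply_moves:
  rows:
    - [1, -3.6, -0.2, -0.8, 0]
    - [1, -3.6, -0.2, -0.8, 0]
    - [1, -3.6, -0.2, -0.8, 0]
    - [1, -3.6, -0.2, -0.8, 0]
    - [1, -3.6, -0.2, -0.8, 0]
    - [1, -3.6, -0.2, -0.8, 0]
    - [1, -3.6, -0.2, -0.8, 0]
    - [1, -3.6, -0.2, -0.8, 0]
    - [1, -3.6, -0.2, -0.8, 0]
    - [1, -3.6, -0.2, -0.8, 0]
    - [1, -3.6, -0.2, -0.8, 0]
    - [1, -3.6, -0.2, -0.8, 0]
    - [1, -3.6, -0.2, -0.8, 0]
    - [1, -3.6, -0.2, -0.8, 0]
    - [1, -3.6, -0.2, -0.8, 0]
    - [1, -3.6, -0.2, -0.8, 0]

```text
time: 17.57
ee_pos: [0.0048, 0.3184, 0.2589]
ee_rot: [-1.892, -2.264, -0.263]
ft_force: [0.7, 0.7, 1.0]
finger_gap: 0.0858
```

```bash
python3 -c "
from h import *
st()"
```

```text
t 17.57 pos [0.0048 0.3184 0.2589] x [-0.175  0.953  0.249] z [-0.024  0.249 -0.968] tilt 14.5 az 95.5 xyaw 100.4 xpitch 14.4 j [ 1.524 -0.7   -0.388  1.632  0.036  2.92 ] F [0.7 0.7 1. ] gap 0.0858
```

Emit:
apply_moves:
  rows:
    - [1, -3, 0, -0.7, 0]
    - [1, -3, 0, -0.7, 0]
    - [1, -3, 0, -0.7, 0]
    - [1, -3, 0, -0.7, 0]
    - [1, -3, 0, -0.7, 0]
    - [1, -3, 0, -0.7, 0]

```text
time: 18.07
ee_pos: [0.0591, 0.1837, 0.291]
ee_rot: [-1.893, -2.295, -0.179]
ft_force: [1.7, -0.4, -0.3]
finger_gap: 0.0853
```

```bash
python3 -c "
from h import *
st()"
```

```text
t 18.07 pos [0.0591 0.1837 0.291 ] x [-0.185  0.962  0.199] z [-0.048  0.194 -0.98 ] tilt 11.5 az 103.8 xyaw 100.9 xpitch 11.5 j [ 1.056 -0.848 -0.36   1.911  0.137  2.446] F [ 1.7 -0.4 -0.3] gap 0.0853
```

Emit:
apply_moves:
  rows:
    - [1, -2.6, -1.4, -0.5, 0]
    - [1, -2.6, -1.4, -0.5, 0]
    - [1, -2.6, -1.4, -0.5, 0]

```text
time: 18.32
ee_pos: [0.0646, 0.1241, 0.3191]
ee_rot: [-1.887, -2.3, -0.125]
ft_force: [0.9, -0.1, -0.4]
finger_gap: 0.0855
```

```bash
python3 -c "
from h import *
st()
grab('scene','s5.png')"
```

```text
t 18.32 pos [0.0646 0.1241 0.3191] x [-0.189  0.966  0.179] z [-0.073  0.168 -0.983] tilt 10.5 az 113.4 xyaw 101.1 xpitch 10.3 j [ 0.729 -0.848 -0.29   2.07   0.175  2.109] F [ 0.9 -0.1 -0.4] gap 0.0855
```

View pics/s5.png

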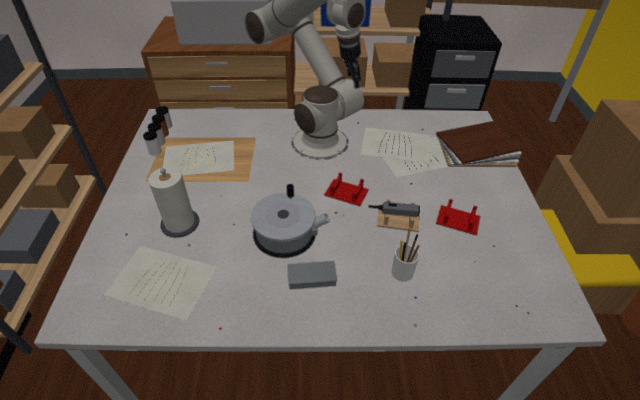

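```bash
python3 -c "
from h import *
path([.78,-.165,.30],20,19.6)"
```

```text
[[1, -2.05, 3.23, -0.4, 0.98], [1, -2.0, 3.27, -0.4, 0.98], [1, -1.94, 3.3, -0.4, 0.98], [1, -1.89, 3.33, -0.4, 0.98], [1, -1.83, 3.37, -0.4, 0.98], [1, -1.77, 3.4, -0.4, 0.98], [1, -1.71, 3.43, -0.4, 0.98], [1, -1.65, 3.45, -0.4, 0.98], [1, -1.59, 3.48, -0.4, 0.98], [1, -1.53, 3.51, -0.4, 0.98], [1, -1.47, 3.53, -0.4, 0.98], [1, -1.41, 3.56, -0.4, 0.98], [1, -1.35, 3.58, -0.4, 0.98], [1, -1.29, 3.61, -0.4, 0.98], [1, -1.23, 3.63, -0.4, 0.98], [1, -1.17, 3.65, -0.4, 0.98], [1, -1.1, 3.67, -0.4, 0.98], [1, -1.04, 3.69, -0.4, 0.98], [1, -0.98, 3.7, -0.4, 0.98], [1, -0.92, 3.72, -0.4, 0.98]]
```

Emit:
apply_moves:
  rows:
    - [1, -2.05, 3.23, -0.4, 1]
    - [1, -2.0, 3.27, -0.4, 1]
    - [1, -1.94, 3.3, -0.4, 1]
    - [1, -1.89, 3.33, -0.4, 1]
    - [1, -1.83, 3.37, -0.4, 1]
    - [1, -1.77, 3.4, -0.4, 1]
    - [1, -1.71, 3.43, -0.4, 1]
    - [1, -1.65, 3.45, -0.4, 1]
    - [1, -1.59, 3.48, -0.4, 1]
    - [1, -1.53, 3.51, -0.4, 1]
    - [1, -1.47, 3.53, -0.4, 1]
    - [1, -1.41, 3.56, -0.4, 1]
    - [1, -1.35, 3.58, -0.4, 1]
    - [1, -1.29, 3.61, -0.4, 1]
    - [1, -1.23, 3.63, -0.4, 1]
    - [1, -1.17, 3.65, -0.4, 1]
    - [1, -1.1, 3.67, -0.4, 1]
    - [1, -1.04, 3.69, -0.4, 1]
    - [1, -0.98, 3.7, -0.4, 1]
    - [1, -0.92, 3.72, -0.4, 1]

```text
time: 20.03
ee_pos: [0.7068, -0.1291, 0.3392]
ee_rot: [-2.296, -2.007, -0.235]
ft_force: [5.0, -0.3, -2.5]
finger_gap: 0.0855
```

```bash
python3 -c "
from h import *
st()
path([.9,-.19,.32],6,0)"
```

```text
t 20.03 pos [ 0.7068 -0.1291  0.3392] x [0.129 0.977 0.169] z [ 0.061  0.163 -0.985] tilt 10.0 az 69.5 xyaw 82.5 xpitch 9.8 j [-0.249  0.711  1.224  2.064  0.174  1.458] F [ 5.  -0.3 -2.5] gap 0.0855
[[1, -0.63, 3.31, 0.35, 0.0], [1, -0.63, 3.31, 0.35, 0.0], [1, -0.63, 3.31, 0.35, 0.0], [1, -0.63, 3.31, 0.35, 0.0], [1, -0.63, 3.31, 0.35, 0.0], [1, -0.63, 3.31, 0.35, 0.0]]
```

```bash
python3 -c "
from h import *
path([.489,.288,.17],14,1)"
```

```text
[[1, 2.51, -1.99, 1.58, 0.07], [1, 2.5, -2.0, 1.58, 0.07], [1, 2.5, -2.0, 1.58, 0.07], [1, 2.5, -2.0, 1.58, 0.07], [1, 2.5, -2.01, 1.58, 0.07], [1, 2.49, -2.01, 1.58, 0.07], [1, 2.49, -2.01, 1.58, 0.07], [1, 2.49, -2.02, 1.58, 0.07], [1, 2.49, -2.02, 1.58, 0.07], [1, 2.48, -2.02, 1.58, 0.07], [1, 2.48, -2.03, 1.58, 0.07], [1, 2.48, -2.03, 1.58, 0.07], [1, 2.48, -2.03, 1.58, 0.07], [1, 2.47, -2.03, 1.58, 0.07]]
```

Emit:
apply_moves:
  rows:
    - [1, 2.5, -2.0, 1.58, 0]
    - [1, 2.5, -2.0, 1.58, 0]
    - [1, 2.5, -2.0, 1.58, 0]
    - [1, 2.5, -2.0, 1.58, 0]
    - [1, 2.5, -2.0, 1.58, 0]
    - [1, 2.5, -2.0, 1.58, 0]
    - [1, 2.5, -2.0, 1.58, 0]
    - [1, 2.5, -2.0, 1.58, 0]
    - [1, 2.5, -2.0, 1.58, 0]
    - [1, 2.5, -2.0, 1.58, 0]
    - [1, 2.5, -2.0, 1.58, 0]
    - [1, 2.5, -2.0, 1.58, 0]
    - [1, 2.5, -2.0, 1.58, 0]
    - [1, 1.0, -1.0, 0.5, 0]

```text
time: 21.2
ee_pos: [0.5217, 0.2575, 0.1972]
ee_rot: [-2.325, -2.02, -0.326]
ft_force: [-0.9, -0.1, -0.2]
finger_gap: 0.0855
```

```bash
python3 -c "
from h import *
st()
path([.489,.288,.10],3,1)
d=grab('scene','s6.png');b=cv2.resize(d['img'][120:260,330:480],None,fx=4,fy=4)[:,:,::-1];cv2.imwrite('pics/s6c.png',b)
e=grab('top','t6.png')
import pickle
T=pickle.load(open('top0.pkl','rb'))
M=pts(e);x,y,z=M[...,0],M[...,1],M[...,2]
kt=(z>.143)&(z<.165)&(np.hypot(x-.547,y+.135)<.11);p=M[kt].mean(0);print(kt.sum(),p.round(4),np.degrees(np.arctan2(p[1]+.135,p[0]-.548)))
"
```

```text
t 21.20 pos [0.5217 0.2575 0.1972] x [0.128 0.974 0.187] z [ 0.129  0.17  -0.977] tilt 12.3 az 52.8 xyaw 82.5 xpitch 10.8 j [ 0.407 -0.042 -0.039  1.385  0.106  2.128] F [-0.9 -0.1 -0.2] gap 0.0855
[[1, 0.25, -1.56, 3.2, 0.33], [1, 0.24, -1.56, 3.2, 0.33], [1, 0.23, -1.56, 3.2, 0.33]]
65 [ 0.4654 -0.1107  0.1534] 163.6162826742249
```

View pics/s6c.png

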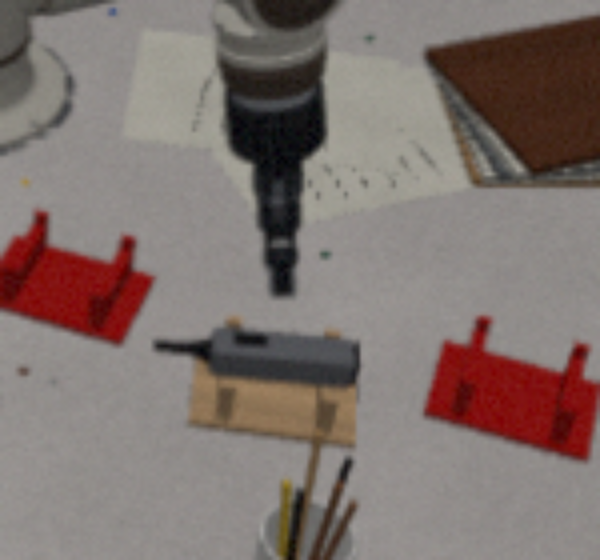

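View pics/t6.png

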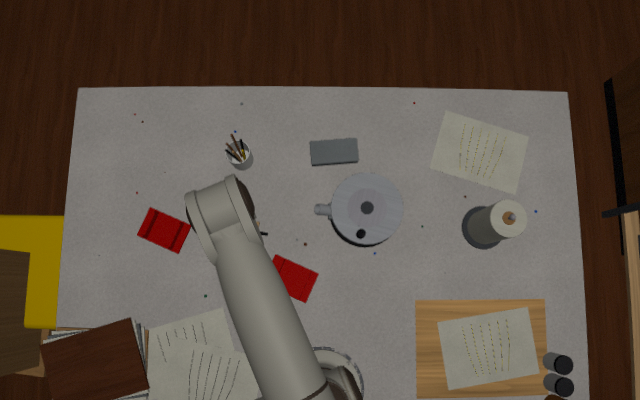

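Emit:
apply_moves:
  rows:
    - [1, 0.25, -1.56, 2.8, 0]
    - [1, 0.25, -1.56, 2.8, 0]
    - [1, 0.2, -0.8, 2.6, 0]
    - [1, 0, 0, 0, 0]

```text
time: 21.63
ee_pos: [0.5003, 0.2852, 0.1237]
ee_rot: [-2.326, -2.025, -0.362]
ft_force: [-1.3, -0.6, -0.7]
finger_gap: 0.0856
```

```bash
python3 -c "
from h import *
st()
path([.4895,.288,.0415],3,0)
"
```

```text
t 21.63 pos [0.5003 0.2852 0.1237] x [0.123 0.972 0.198] z [ 0.151  0.179 -0.972] tilt 13.5 az 49.9 xyaw 82.8 xpitch 11.4 j [ 0.473 -0.086 -0.227  1.212  0.091  2.192] F [-1.3 -0.6 -0.7] gap 0.0856
[[1, -0.49, -0.71, 2.63, 0.0], [1, -0.49, -0.71, 2.63, 0.0], [1, -0.49, -0.71, 2.63, 0.0]]
```

Emit:
apply_moves:
  rows:
    - [1, -0.5, -0.7, 2.2, 0]
    - [1, -0.5, -0.7, 2.2, 0]
    - [1, -0.4, -0.5, 2.0, 0]
    - [1, 0, 0, 0, 0]

```text
time: 21.97
ee_pos: [0.4965, 0.2854, 0.0657]
ee_rot: [-2.329, -2.025, -0.388]
ft_force: [-0.5, -0.4, -1.1]
finger_gap: 0.0856
```

```bash
python3 -c "
from h import *
st()
path([.4895,.288,.0415],1,0)
"
```

```text
t 21.97 pos [0.4965 0.2854 0.0657] x [0.122 0.971 0.207] z [ 0.167  0.185 -0.968] tilt 14.4 az 48.0 xyaw 82.9 xpitch 11.9 j [ 0.478 -0.094 -0.349  1.078  0.088  2.199] F [-0.5 -0.4 -1.1] gap 0.0856
[[1, -0.33, -1.06, 2.28, 0.0]]
```

Emit:
apply_moves:
  rows:
    - [1, -0.2, -0.6, 1.3, 0]
    - [1, -0.1, -0.5, 1.1, 0]
    - [1, 0, 0, 0, 0]

```text
time: 22.22
ee_pos: [0.4948, 0.2884, 0.0481]
ee_rot: [-2.333, -2.023, -0.405]
ft_force: [-0.7, -0.2, -0.4]
finger_gap: 0.0854
```

```bash
python3 -c "
from h import *
st()
path([.490,.2885,.042],1,0)
d=grab('scene','s7.png');b=cv2.resize(d['img'][140:250,340:470],None,fx=5,fy=5)[:,:,::-1];cv2.imwrite('pics/s7c.png',b)
"
```

```text
t 22.22 pos [0.4948 0.2884 0.0481] x [0.122 0.969 0.212] z [ 0.177  0.189 -0.966] tilt 15.0 az 46.9 xyaw 82.8 xpitch 12.3 j [ 0.486 -0.096 -0.389  1.03   0.085  2.209] F [-0.7 -0.2 -0.4] gap 0.0854
[[1, -0.18, -0.56, 0.5, 0.0]]
```

View pics/s7c.png

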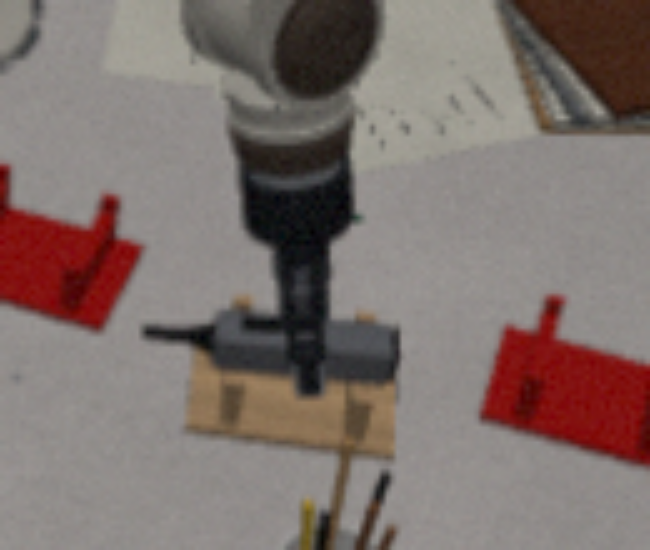

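Emit:
apply_moves:
  rows:
    - [1, -0.1, -0.5, 0.4, 0]
    - [1, 0, 0, 0, 0]
    - [-1, 0, 0, 0, 0]
    - [-1, 0, 0, 0, 0]
    - [-1, 0, 0, 0, 0]
    - [-1, 0, 0, 0, 0]
    - [-1, 0, 0, 0, 0]
  grip_force: 60

```text
time: 22.85
ee_pos: [0.4941, 0.2904, 0.0516]
ee_rot: [-2.332, -2.024, -0.42]
ft_force: [-0.9, -0.6, 1.0]
finger_gap: 0.0353
```

```bash
python3 -c "
from h import *
st()
d=grab('scene','s8.png');b=cv2.resize(d['img'][140:250,340:470],None,fx=5,fy=5)[:,:,::-1];cv2.imwrite('pics/s8c.png',b)
"
```

```text
t 22.85 pos [0.4941 0.2904 0.0516] x [0.12  0.968 0.218] z [ 0.185  0.194 -0.963] tilt 15.6 az 46.3 xyaw 82.9 xpitch 12.6 j [ 0.49  -0.107 -0.393  1.025  0.084  2.213] F [-0.9 -0.6  1. ] gap 0.0353
```

View pics/s8c.png

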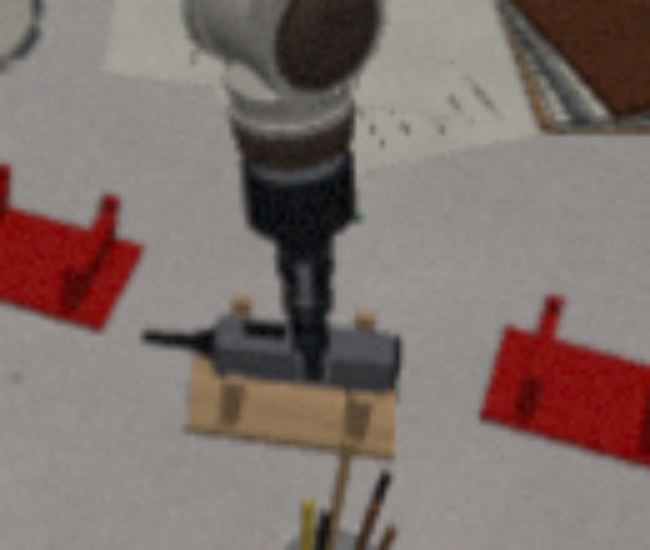

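```bash
python3 -c "
from h import *
path([.494,.2904,.17],5,0,-1)
"
```

```text
[[-1, 0.52, 0.37, -2.28, 0.0], [-1, 0.52, 0.37, -2.28, 0.0], [-1, 0.52, 0.37, -2.28, 0.0], [-1, 0.52, 0.37, -2.28, 0.0], [-1, 0.52, 0.37, -2.28, 0.0]]
```

Emit:
apply_moves:
  rows:
    - [-1, 0.2, 0.15, -1, 0]
    - [-1, 0.5, 0.37, -2, 0]
    - [-1, 0.52, 0.37, -2.28, 0]
    - [-1, 0.52, 0.37, -2.28, 0]
    - [-1, 0.52, 0.37, -2.28, 0]
    - [-1, 0.52, 0.37, -2.28, 0]

```text
time: 23.4
ee_pos: [0.4903, 0.2881, 0.1749]
ee_rot: [-2.334, -2.023, -0.395]
ft_force: [-0.3, 0.6, -2.9]
finger_gap: 0.0351
```

```bash
python3 -c "
from h import *
st()
path([-.12,.74,.28],20,-26,-1)
d=grab('scene','s9.png');b=cv2.resize(d['img'][100:250,320:480],None,fx=4,fy=4)[:,:,::-1];cv2.imwrite('pics/s9c.png',b)
"
```

```text
t 23.40 pos [0.4903 0.2881 0.1749] x [0.124 0.97  0.208] z [ 0.172  0.186 -0.967] tilt 14.7 az 47.2 xyaw 82.7 xpitch 12.0 j [ 0.49  -0.13  -0.172  1.286  0.083  2.213] F [-0.3  0.6 -2.9] gap 0.0351
[[-1, 1.92, -3.26, -0.61, -1.3], [-1, 2.0, -3.21, -0.61, -1.3], [-1, 2.07, -3.17, -0.61, -1.3], [-1, 2.14, -3.12, -0.61, -1.3], [-1, 2.21, -3.07, -0.61, -1.3], [-1, 2.28, -3.02, -0.61, -1.3], [-1, 2.35, -2.97, -0.61, -1.3], [-1, 2.42, -2.91, -0.61, -1.3], [-1, 2.48, -2.86, -0.61, -1.3], [-1, 2.55, -2.8, -0.61, -1.3], [-1, 2.61, -2.74, -0.61, -1.3], [-1, 2.67, -2.68, -0.61, -1.3], [-1, 2.73, -2.62, -0.61, -1.3], [-1, 2.79, -2.56, -0.61, -1.3], [-1, 2.85, -2.49, -0.61, -1.3], [-1, 2.9, -2.43, -0.61, -1.3], [-1, 2.96, -2.36, -0.61, -1.3], [-1, 3.01, -2.29, -0.61, -1.3], [-1, 3.06, -2.23, -0.61, -1.3], [-1, 3.11, -2.16, -0.61, -1.3]]
```

View pics/s9c.png

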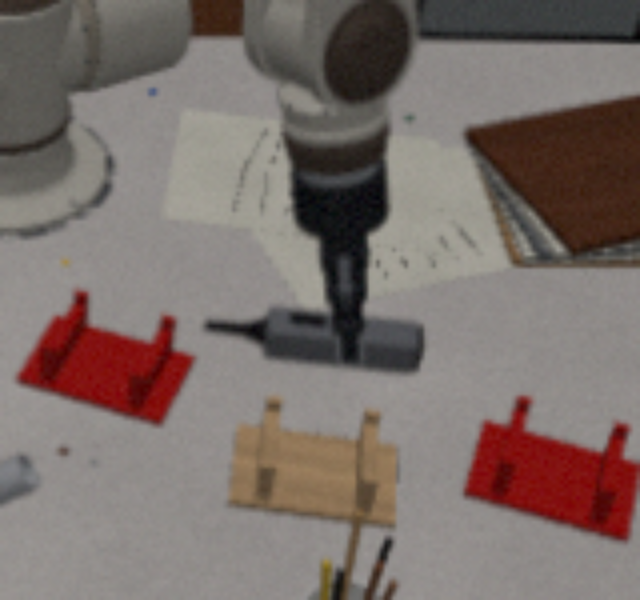

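```bash
cat >> h.py <<'E'
def duster(d,o,rad=.10,show=False):
    """fit body long axis from depth near grip point; returns centre-ish & axis in world + tool"""
    R=cv2.Rodrigues(np.array(o['ee_rot'],float))[0]; g=o['ee_pos']-.019*R[:,2]
    M=pts(d); q=(M-g)@R
    im=d['img'].astype(int)
    m=(abs(q[...,1])<.024)&(abs(q[...,0])<.13)&(q[...,2]>-.04)&(q[...,2]<.06)&((abs(q[...,0])>.02))
    Q=q[m]
    return m,Q,R,g
E
python3 - <<'E'
from h import *
import pickle
o=get_obs()
for n in('scene','top'):
    d=grab(n); pickle.dump((d,o),open(n+'9.pkl','wb'))
    m,Q,R,g=duster(d,o)
    print(n,m.sum(), Q.min(0).round(3),Q.max(0).round(3))
    # slabs
    for a in np.arange(-.13,.09,.015):
        s=Q[(Q[:,0]>=a)&(Q[:,0]<a+.015)]
        if len(s)>3: print(round(a,3),len(s),np.median(s,0).round(4),s[:,2].min().round(4))
d,o=pickle.load(open('scene9.pkl','rb'));M=pts(d);x,y,z=M[...,0],M[...,1],M[...,2]
rb=(abs(x-.48)<.09)&(y>.16)&(y<.40)&(z>.005)&(z<.022)
k,l,s,c=cv2.connectedComponentsWithStats(rb.astype(np.uint8));i=1+s[1:,4].argmax();print('rest',s[i],cv2.minAreaRect((M[l==i][:,:2]*1000).astype(np.float32)))
E
```

```text
scene 428 [-0.123 -0.016 -0.026] [0.058 0.024 0.037]
-0.13 8 [-0.1187  0.0034 -0.0164] -0.0222
-0.115 12 [-0.1073  0.0056 -0.0165] -0.0181
-0.1 20 [-0.0925  0.006  -0.0132] -0.0181
-0.085 30 [-0.0758  0.0082 -0.0092] -0.0192
-0.07 64 [-0.0621  0.0149 -0.0155] -0.026
-0.055 58 [-0.0472  0.0157 -0.0085] -0.0227
-0.04 65 [-0.0325  0.0142 -0.0099] -0.0205
-0.025 19 [-0.0229  0.0165 -0.0028] -0.015
0.02 64 [0.0275 0.0137 0.0046] -0.0051
0.035 61 [0.0429 0.0148 0.0097] -0.0033
0.05 27 [0.0536 0.0112 0.0086] 0.0006
top 127 [-0.12  -0.011 -0.024] [-0.053  0.02   0.008]
-0.13 7 [-0.1178  0.0036 -0.0172] -0.0241
-0.115 20 [-0.1062  0.0027 -0.0143] -0.0193
-0.1 24 [-0.0924  0.0024 -0.0119] -0.0168
-0.085 40 [-0.0764  0.003  -0.0127] -0.0176
-0.07 34 [-0.064   0.0114 -0.0152] -0.0218
rest [377 206  42  27 671] ((478.9779357910156, 279.8282165527344), (149.5236358642578, 111.13129425048828), 79.16619110107422)
```

Emit:
apply_moves:
  rows:
    - [-1, 1.4, -2.3, -0.6, -1.3]
    - [-1, 2.0, -3.21, -0.6, -1.3]
    - [-1, 2.07, -3.17, -0.6, -1.3]
    - [-1, 2.14, -3.12, -0.6, -1.3]
    - [-1, 2.21, -3.07, -0.6, -1.3]
    - [-1, 2.28, -3.02, -0.6, -1.3]
    - [-1, 2.35, -2.97, -0.6, -1.3]
    - [-1, 2.42, -2.91, -0.6, -1.3]
    - [-1, 2.48, -2.86, -0.6, -1.3]
    - [-1, 2.55, -2.8, -0.6, -1.3]
    - [-1, 2.61, -2.74, -0.6, -1.3]
    - [-1, 2.67, -2.68, -0.6, -1.3]
    - [-1, 2.73, -2.62, -0.6, -1.3]
    - [-1, 2.79, -2.56, -0.6, -1.3]
    - [-1, 2.85, -2.49, -0.6, -1.3]
    - [-1, 2.9, -2.43, -0.6, -1.3]
    - [-1, 2.96, -2.36, -0.6, -1.3]
    - [-1, 3.01, -2.29, -0.6, -1.3]
    - [-1, 3.06, -2.23, -0.6, -1.3]
    - [-1, 3.11, -2.16, -0.6, -1.3]

```text
time: 25.22
ee_pos: [-0.1403, 0.7372, 0.2341]
ee_rot: [1.792, 2.495, 0.328]
ft_force: [0.0, 1.4, -1.4]
finger_gap: 0.0345
```

```bash
python3 -c "
from h import *
st()
path([-.19,1.0,.36],8,0,-1)
"
```

```text
t 25.22 pos [-0.1403  0.7372  0.2341] x [-0.326  0.942  0.081] z [ 0.166  0.141 -0.976] tilt 12.6 az 40.4 xyaw 109.1 xpitch 4.6 j [ 1.834  0.508  0.689  1.657 -0.198  3.07 ] F [ 0.   1.4 -1.4] gap 0.0345
[[-1, 3.42, 0.74, -1.18, 0.0], [-1, 3.42, 0.74, -1.18, 0.0], [-1, 3.42, 0.74, -1.18, 0.0], [-1, 3.42, 0.74, -1.18, 0.0], [-1, 3.42, 0.74, -1.18, 0.0], [-1, 3.42, 0.74, -1.18, 0.0], [-1, 3.42, 0.74, -1.18, 0.0], [-1, 3.42, 0.74, -1.18, 0.0]]
```

Emit:
apply_moves:
  rows:
    - [-1, 3.5, 0.8, -1.2, -2]
    - [-1, 3.5, 0.8, -1.2, -2]
    - [-1, 3.5, 0.8, -1.3, -2]
    - [-1, 3.5, 0.6, -1.5, -2]
    - [-1, 3.5, 0.6, -1.5, -1]
    - [-1, 3.5, 0.6, -1.5, -1]
    - [-1, 3.5, 0.6, -1.5, -1]
    - [-1, 3.5, 0.6, -1.5, 0]

```text
time: 25.88
ee_pos: [-0.1865, 0.8485, 0.2514]
ee_rot: [-1.58, -2.675, -0.447]
ft_force: [0.4, -0.1, -1.9]
finger_gap: 0.0341
```

```bash
python3 -c "
from h import *
st()
"
```

```text
t 25.88 pos [-0.1865  0.8485  0.2514] x [-0.493  0.857  0.146] z [ 0.141  0.245 -0.959] tilt 16.4 az 60.1 xyaw 119.9 xpitch 8.4 j [ 1.854  0.848  1.232  1.754 -0.205  2.9  ] F [ 0.4 -0.1 -1.9] gap 0.0341
```

Emit:
apply_moves:
  rows:
    - [-1, 3.7, 1.4, -0.9, 0]
    - [-1, 3.7, 1.4, -0.9, 0]
    - [-1, 3.7, 1.4, -0.8, 0]
    - [-1, 3.7, 1.4, -0.7, 0]
    - [-1, 3.7, 1.4, -0.5, 0]
    - [-1, 3.7, 1.4, -0.3, 0]
    - [-1, 3.7, 1.4, -0.1, 0]
    - [-1, 3.7, 1.4, 0.1, 0]

```text
time: 26.55
ee_pos: [-0.1967, 0.9635, 0.2745]
ee_rot: [-1.428, -2.505, -0.696]
ft_force: [0.7, 0.7, -3.9]
finger_gap: 0.034
```

```bash
python3 -c "
from h import *
st()
"
```

```text
t 26.55 pos [-0.1967  0.9635  0.2745] x [-0.525  0.766  0.371] z [ 0.077  0.477 -0.875] tilt 28.9 az 80.8 xyaw 124.4 xpitch 21.8 j [ 1.829  0.865  1.233  1.471 -0.198  2.818] F [ 0.7  0.7 -3.9] gap 0.034
```

Emit:
apply_moves:
  rows:
    - [-1, 3.7, 1.5, 0, 0]
    - [-1, 3.7, 1.5, 0.1, 0]
    - [-1, 3.7, 1.5, 0.2, 0]
    - [-1, 3.7, 1.5, 0.3, 0]
    - [-1, 3.7, 1.5, 0.4, 0]
    - [-1, 3.7, 1.5, 0.6, 0]
    - [-1, 0, 0, 0, 0]

```text
time: 27.13
ee_pos: [-0.2012, 1.0463, 0.3007]
ee_rot: [-1.317, -2.367, -0.871]
ft_force: [0.6, -1.0, -2.5]
finger_gap: 0.034
```

```bash
python3 -c "
from h import *
st()
"
```

```text
t 27.13 pos [-0.2012  1.0463  0.3007] x [-0.537  0.664  0.521] z [ 0.034  0.634 -0.773] tilt 39.4 az 87.0 xyaw 129.0 xpitch 31.4 j [ 1.81   0.887  1.231  1.249 -0.184  2.761] F [ 0.6 -1.  -2.5] gap 0.034
```

Emit:
apply_moves:
  rows:
    - [-1, 3.6, 1.4, 0.5, 0]
    - [-1, 3.6, 1.4, 0.6, 0]
    - [-1, 3.6, 1.4, 0.7, 0]
    - [-1, 0, 0, 0, 0]

```text
time: 27.47
ee_pos: [-0.2064, 1.0783, 0.3178]
ee_rot: [-1.266, -2.302, -0.944]
ft_force: [-0.6, -0.8, -2.4]
finger_gap: 0.0342
```

```bash
python3 -c "
from h import *
st()
path([.2,.6,.34],17,20,-1)
"
```

```text
t 27.47 pos [-0.2064  1.0783  0.3178] x [-0.54  0.61  0.58] z [ 0.015  0.696 -0.718] tilt 44.1 az 88.8 xyaw 131.6 xpitch 35.4 j [ 1.806  0.896  1.232  1.153 -0.178  2.741] F [-0.6 -0.8 -2.4] gap 0.0342
[[-1, -2.93, 0.99, -2.02, 1.18], [-1, -2.91, 1.05, -2.02, 1.18], [-1, -2.89, 1.11, -2.02, 1.18], [-1, -2.86, 1.17, -2.02, 1.18], [-1, -2.84, 1.23, -2.02, 1.18], [-1, -2.81, 1.29, -2.02, 1.18], [-1, -2.79, 1.35, -2.02, 1.18], [-1, -2.76, 1.4, -2.02, 1.18], [-1, -2.73, 1.46, -2.02, 1.18], [-1, -2.7, 1.52, -2.02, 1.18], [-1, -2.67, 1.57, -2.02, 1.18], [-1, -2.63, 1.63, -2.02, 1.18], [-1, -2.6, 1.68, -2.02, 1.18], [-1, -2.56, 1.73, -2.02, 1.18], [-1, -2.53, 1.78, -2.02, 1.18], [-1, -2.49, 1.84, -2.02, 1.18], [-1, -2.45, 1.89, -2.02, 1.18]]
```

Emit:
apply_moves:
  rows:
    - [-1, -1.5, 0.5, -1.0, 1.2]
    - [-1, -2.91, 1.05, -2.0, 1.2]
    - [-1, -2.89, 1.11, -2.0, 1.2]
    - [-1, -2.86, 1.17, -2.0, 1.2]
    - [-1, -2.84, 1.23, -2.0, 1.2]
    - [-1, -2.81, 1.29, -2.0, 1.2]
    - [-1, -2.79, 1.35, -2.0, 1.2]
    - [-1, -2.76, 1.4, -2.0, 1.2]
    - [-1, -2.73, 1.46, -2.0, 1.2]
    - [-1, -2.7, 1.52, -2.0, 1.2]
    - [-1, -2.67, 1.57, -2.0, 1.2]
    - [-1, -2.63, 1.63, -2.0, 1.2]
    - [-1, -2.6, 1.68, -2.0, 1.2]
    - [-1, -2.56, 1.73, -2.0, 1.2]
    - [-1, -2.53, 1.78, -2.0, 1.2]
    - [-1, -2.49, 1.84, -2.0, 1.2]
    - [-1, -2.45, 1.89, -2.0, 1.2]

```text
time: 28.88
ee_pos: [0.1796, 0.5995, 0.3228]
ee_rot: [-1.626, -2.017, -0.774]
ft_force: [0.1, 0.7, -3.2]
finger_gap: 0.0346
```

```bash
cat >> h.py <<'E'
PHI=np.radians(91.2); AX=np.r_[np.cos(np.radians(35))*np.array([np.cos(PHI),np.sin(PHI)]),np.sin(np.radians(35))]
MOUTH=np.r_[np.array([.548,-.1348])+.15*np.array([np.cos(PHI),np.sin(PHI)]),.08]
A=np.array([-.977,0,-.213]); TIP=np.array([-.121,.003,-.019])
def aim(dist=.04,A=A,TIP=TIP):
    o=get_obs(); R=cv2.Rodrigues(np.array(o['ee_rot'],float))[0]
    best=min(((np.degrees(np.arccos(np.clip((R@cv2.Rodrigues(np.array([0,0,s]))[0]@A)@-AX,-1,1))),s) for s in np.radians(np.arange(-180,180,.25))))
    Rf=R@cv2.Rodrigues(np.array([0,0,best[1]]))[0]
    w=Rf@A; tcp=MOUTH+dist*AX-Rf@TIP+.019*Rf[:,2]
    print('err %.1f spin %.2f'%(best[0],np.degrees(best[1])),'nozzle pitch %.1f yaw %.1f'%(np.degrees(np.arcsin(w[2])),np.degrees(np.arctan2(w[1],w[0]))),'tcp',tcp.round(4))
    wc=R@A; tc=o['ee_pos']-.019*R[:,2]+R@TIP; v=tc-MOUTH
    print('now: nozzle err %.1f tip along %.4f off'%(np.degrees(np.arccos(wc@-AX)),v@AX),(v-(v@AX)*AX).round(4))
    return tcp,np.degrees(best[1])
E
python3 -c "
from h import *
st()
t,s=aim(.15)
path([.53,.32,.36],16,s,-1)
"
```

```text
t 28.88 pos [0.1796 0.5995 0.3228] x [-0.217  0.734  0.644] z [ 0.012  0.661 -0.75 ] tilt 41.4 az 89.0 xyaw 106.4 xpitch 40.1 j [ 1.166 -0.378 -0.258  1.006  0.252  2.613] F [ 0.1  0.7 -3.2] gap 0.0346
err 5.9 spin 11.50 nozzle pitch -29.1 yaw -89.0 tcp [0.5376 0.2539 0.2175]
now: nozzle err 12.8 tip along 0.5026 off [-0.328   0.0592 -0.0944]
[[-1, -1.61, 1.9, -1.3, np.float64(0.72)], [-1, -1.58, 1.92, -1.3, np.float64(0.72)], [-1, -1.56, 1.94, -1.3, np.float64(0.72)], [-1, -1.53, 1.96, -1.3, np.float64(0.72)], [-1, -1.51, 1.98, -1.3, np.float64(0.72)], [-1, -1.48, 2.0, -1.3, np.float64(0.72)], [-1, -1.46, 2.02, -1.3, np.float64(0.72)], [-1, -1.43, 2.04, -1.3, np.float64(0.72)], [-1, -1.41, 2.05, -1.3, np.float64(0.72)], [-1, -1.38, 2.07, -1.3, np.float64(0.72)], [-1, -1.36, 2.09, -1.3, np.float64(0.72)], [-1, -1.33, 2.11, -1.3, np.float64(0.72)], [-1, -1.3, 2.12, -1.3, np.float64(0.72)], [-1, -1.28, 2.14, -1.3, np.float64(0.72)], [-1, -1.25, 2.15, -1.3, np.float64(0.72)], [-1, -1.22, 2.17, -1.3, np.float64(0.72)]]
```

```bash
python3 -c "
from h import *
path([.27,.98,.35],11,0,-1)
"
```

```text
[[-1, 2.52, 1.38, 2.11, 0.0], [-1, 2.52, 1.38, 2.11, 0.0], [-1, 2.52, 1.38, 2.11, 0.0], [-1, 2.52, 1.38, 2.11, 0.0], [-1, 2.52, 1.38, 2.11, 0.0], [-1, 2.52, 1.38, 2.11, 0.0], [-1, 2.52, 1.38, 2.11, 0.0], [-1, 2.52, 1.38, 2.11, 0.0], [-1, 2.52, 1.38, 2.11, 0.0], [-1, 2.52, 1.38, 2.11, 0.0], [-1, 2.52, 1.38, 2.11, 0.0]]
```

Emit:
apply_moves:
  rows:
    - [-1, 2.5, 1.3, 2.1, 0]
    - [-1, 2.5, 1.3, 2.1, 0]
    - [-1, 2.5, 1.3, 2.1, 0]
    - [-1, 2.5, 1.3, 2.1, 0]
    - [-1, 2.5, 1.3, 2.1, 0]
    - [-1, 2.5, 1.3, 2.1, 0]
    - [-1, 2.5, 1.3, 2.1, 0]
    - [-1, 2.5, 1.3, 2.1, 0]
    - [-1, 2.5, 1.3, 2.1, 0]
    - [-1, 2.5, 1.3, 2.1, 0]
    - [-1, 2.5, 1.3, 1.8, 0]
    - [-1, 2.5, 1.3, 1.6, 0]

```text
time: 29.88
ee_pos: [0.2766, 0.9781, 0.3601]
ee_rot: [-1.653, -2.011, -0.772]
ft_force: [-0.2, 1.8, -2.2]
finger_gap: 0.0345
```

```bash
python3 -c "
from h import *
st();aim()
"
```

```text
t 29.88 pos [0.2766 0.9781 0.3601] x [-0.202  0.744  0.637] z [ 0.024  0.654 -0.756] tilt 40.9 az 87.9 xyaw 105.2 xpitch 39.6 j [1.242 0.68  1.005 1.204 0.19  2.687] F [-0.2  1.8 -2.2] gap 0.0345
err 6.5 spin 10.50 nozzle pitch -28.5 yaw -89.0 tcp [0.5396 0.1643 0.1532]
now: nozzle err 12.3 tip along 0.8322 off [-0.2275  0.167  -0.2452]
```

Emit:
apply_moves:
  rows:
    - [-1, 3.0, 1.4, 1.8, 0]
    - [-1, 3.0, 1.4, 1.8, 0]
    - [-1, 3.5, 1.3, 0.8, 0]
    - [-1, 3.7, 1.0, 0.5, 0]
    - [-1, 3.7, 1.0, 0.6, 0]
    - [-1, 3.7, 1.0, 0.7, 0]
    - [-1, 0, 0, 0, 0]

```text
time: 30.47
ee_pos: [0.267, 1.0654, 0.3633]
ee_rot: [-1.617, -1.929, -0.891]
ft_force: [-0.2, 0.1, -2.7]
finger_gap: 0.0345
```

```bash
python3 -c "
from h import *
st();aim()
"
```

```text
t 30.47 pos [0.267  1.0654 0.3633] x [-0.198  0.676  0.71 ] z [ 0.054  0.731 -0.68 ] tilt 47.1 az 85.8 xyaw 106.3 xpitch 45.3 j [1.285 0.862 1.235 1.133 0.155 2.747] F [-0.2  0.1 -2.7] gap 0.0345
err 0.7 spin 9.75 nozzle pitch -34.7 yaw -88.8 tcp [0.5397 0.1583 0.1653]
now: nozzle err 9.6 tip along 0.9033 off [-0.2376  0.2012 -0.2944]
```

Emit:
apply_moves:
  rows:
    - [-1, 3.7, 0.8, 0.9, 0]
    - [-1, 3.7, 0.8, 1.0, 0]
    - [-1, 0, 0, 0, 0]

```text
time: 30.72
ee_pos: [0.2549, 1.0864, 0.384]
ee_rot: [-1.589, -1.888, -0.953]
ft_force: [-0.9, 0.2, -1.7]
finger_gap: 0.034
```

```bash
python3 -c "
from h import *
st();t,s=aim(.13)
path([.50,.48,.40],17,s,-1)
"
```

```text
t 30.72 pos [0.2549 1.0864 0.384 ] x [-0.201  0.634  0.747] z [ 0.067  0.769 -0.635] tilt 50.5 az 85.0 xyaw 107.6 xpitch 48.3 j [1.305 0.86  1.235 1.071 0.138 2.769] F [-0.9  0.2 -1.7] gap 0.034
err 3.1 spin 9.50 nozzle pitch -38.0 yaw -88.4 tcp [0.5377 0.2282 0.2232]
now: nozzle err 9.8 tip along 0.9320 off [-0.2492  0.2022 -0.2962]
[[-1, -2.48, 1.15, -2.71, np.float64(0.56)], [-1, -2.47, 1.17, -2.71, np.float64(0.56)], [-1, -2.46, 1.2, -2.71, np.float64(0.56)], [-1, -2.45, 1.22, -2.71, np.float64(0.56)], [-1, -2.44, 1.25, -2.71, np.float64(0.56)], [-1, -2.42, 1.27, -2.71, np.float64(0.56)], [-1, -2.41, 1.29, -2.71, np.float64(0.56)], [-1, -2.4, 1.32, -2.71, np.float64(0.56)], [-1, -2.38, 1.34, -2.71, np.float64(0.56)], [-1, -2.37, 1.36, -2.71, np.float64(0.56)], [-1, -2.36, 1.39, -2.71, np.float64(0.56)], [-1, -2.34, 1.41, -2.71, np.float64(0.56)], [-1, -2.33, 1.43, -2.71, np.float64(0.56)], [-1, -2.32, 1.45, -2.71, np.float64(0.56)], [-1, -2.3, 1.48, -2.71, np.float64(0.56)], [-1, -2.29, 1.5, -2.71, np.float64(0.56)], [-1, -2.27, 1.52, -2.71, np.float64(0.56)]]
```

Emit:
apply_moves:
  rows:
    - [-1, -1.4, 0.6, -1.5, 0.6]
    - [-1, -2.47, 1.17, -2.7, 0.6]
    - [-1, -2.46, 1.2, -2.7, 0.6]
    - [-1, -2.45, 1.22, -2.7, 0.6]
    - [-1, -2.44, 1.25, -2.7, 0.6]
    - [-1, -2.42, 1.27, -2.7, 0.6]
    - [-1, -2.41, 1.29, -2.7, 0.6]
    - [-1, -2.4, 1.32, -2.7, 0.6]
    - [-1, -2.38, 1.34, -2.7, 0.6]
    - [-1, -2.37, 1.36, -2.7, 0.6]
    - [-1, -2.36, 1.39, -2.7, 0.6]
    - [-1, -2.34, 1.41, -2.7, 0.6]
    - [-1, -2.33, 1.43, -2.7, 0.6]
    - [-1, -2.32, 1.45, -2.7, 0.6]
    - [-1, -2.3, 1.48, -2.7, 0.6]
    - [-1, -2.29, 1.5, -2.7, 0.6]
    - [-1, -1.5, 1, -1.5, 0]

```text
time: 32.13
ee_pos: [0.4799, 0.4856, 0.4117]
ee_rot: [-1.722, -1.732, -0.879]
ft_force: [0.3, 0.4, -1.1]
finger_gap: 0.0342
```

```bash
python3 -c "
from h import *
st();t,s=aim(.13)
path(t,9,s,-1)
"
```

```text
t 32.13 pos [0.4799 0.4856 0.4117] x [-0.038  0.645  0.763] z [ 0.07   0.764 -0.642] tilt 50.1 az 84.7 xyaw 93.4 xpitch 49.8 j [ 0.528 -0.124  0.072  1.16   0.674  2.311] F [ 0.3  0.4 -1.1] gap 0.0342
err 2.6 spin 0.00 nozzle pitch -37.5 yaw -88.4 tcp [0.5377 0.2288 0.2223]
now: nozzle err 2.6 tip along 0.4500 off [-0.0522 -0.0052  0.0058]
[[-1, -3.47, 0.56, -0.78, np.float64(0.0)], [-1, -3.47, 0.56, -0.78, np.float64(0.0)], [-1, -3.47, 0.56, -0.78, np.float64(0.0)], [-1, -3.47, 0.56, -0.78, np.float64(0.0)], [-1, -3.47, 0.56, -0.78, np.float64(0.0)], [-1, -3.47, 0.56, -0.78, np.float64(0.0)], [-1, -3.47, 0.56, -0.78, np.float64(0.0)], [-1, -3.47, 0.56, -0.78, np.float64(0.0)], [-1, -3.47, 0.56, -0.78, np.float64(0.0)]]
```

Only 2.6° off. I'll approach along the spout axis to about 13 cm out.

Emit:
apply_moves:
  rows:
    - [-1, -2, 0.4, -0.5, 0]
    - [-1, -3.4, 0.6, -0.8, 0]
    - [-1, -3.4, 0.6, -0.8, 0]
    - [-1, -3.4, 0.6, -0.8, 0]
    - [-1, -3.4, 0.6, -0.8, 0]
    - [-1, -3.4, 0.6, -0.8, 0]
    - [-1, -3.4, 0.6, -0.8, 0]
    - [-1, -3, 0.6, -0.7, 0]
    - [-1, 0, 0, 0, 0]

```text
time: 32.88
ee_pos: [0.5302, 0.2546, 0.2727]
ee_rot: [-1.727, -1.735, -0.909]
ft_force: [-0.8, -1.1, -3.4]
finger_gap: 0.034
```

Run:
```python
from h import *
import pickle
st();t,s=aim(.045)
path(t,5,s,-1)
o=get_obs()
for n in('scene','top'):
    d=grab(n,n+'10.png'); pickle.dump((d,o),open(n+'10.pkl','wb'))
    b=cv2.resize(d['img'][120:280,230:430],None,fx=4,fy=4)[:600,:,::-1].copy()
    R=cv2.Rodrigues(o['ee_rot'])[0]; tip=o['ee_pos']-.019*R[:,2]+R@TIP
    P=[tip,tip-.115*(R@A),MOUTH,MOUTH+.06*AX,MOUTH+.3*AX]
    for q,c in zip(proj(d,P),((0,0,255),(0,255,255),(0,255,0),(255,0,0),(255,0,255))):
        cv2.circle(b,tuple(int(v) for v in ((q-[230,120]+.5)*4)),3,c,-1)
    cv2.imwrite('pics/%s10c.png'%n,b)
```

```text
t 32.88 pos [0.5302 0.2546 0.2727] x [-0.048  0.642  0.765] z [ 0.093  0.765 -0.637] tilt 50.4 az 83.1 xyaw 94.3 xpitch 49.9 j [ 0.072 -0.113 -0.149  1.307  0.858  1.743] F [-0.8 -1.1 -3.4] gap 0.034
err 2.8 spin 0.25 nozzle pitch -37.7 yaw -88.3 tcp [0.5393 0.1589 0.1739]
now: nozzle err 2.8 tip along 0.1802 off [-0.0063 -0.0151  0.0213]
[[-1, -2.75, 0.07, -0.19, np.float64(0.05)], [-1, -2.75, 0.07, -0.19, np.float64(0.05)], [-1, -2.75, 0.07, -0.19, np.float64(0.05)], [-1, -2.75, 0.08, -0.19, np.float64(0.05)], [-1, -2.75, 0.08, -0.19, np.float64(0.05)]]
```

View pics/scene10c.png

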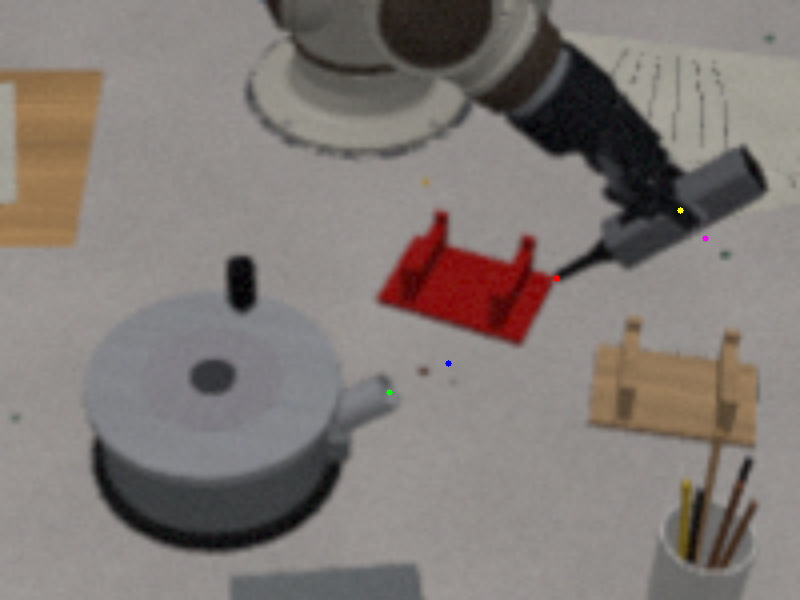

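View pics/top10c.png

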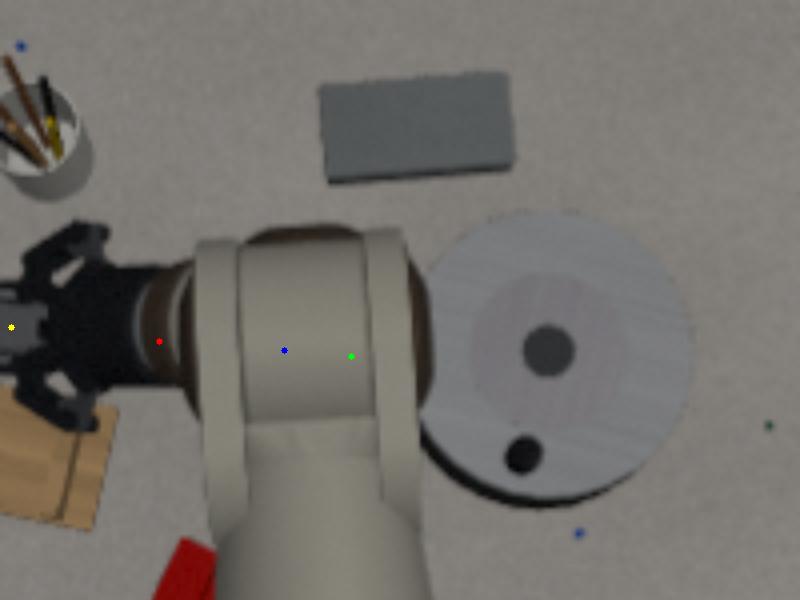

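Emit:
apply_moves:
  rows:
    - [-1, -1.2, 0.05, -0.1, 0]
    - [-1, -2.2, 0.07, -0.2, 0]
    - [-1, -2.6, 0.07, -0.2, 0]
    - [-1, -2.6, 0.07, -0.2, 0]
    - [-1, -2.2, 0.08, -0.15, 0]
    - [-1, -1.2, 0, 0, 0]
    - [-1, 0, 0, 0, 0]

```text
time: 33.57
ee_pos: [0.5396, 0.1744, 0.1983]
ee_rot: [-1.71, -1.758, -0.93]
ft_force: [0.4, -0.5, -4.2]
finger_gap: 0.0341
```

Run:
```python
from h import *
st();t,s=aim(.04)
path(t,2,0,-1)
```

```text
t 33.57 pos [0.5396 0.1744 0.1983] x [-0.074  0.641  0.764] z [ 0.1    0.767 -0.633] tilt 50.7 az 82.6 xyaw 96.6 xpitch 49.8 j [-0.086 -0.028 -0.207  1.339  0.884  1.482] F [ 0.4 -0.5 -4.2] gap 0.0341
err 3.0 spin 1.75 nozzle pitch -38.0 yaw -88.4 tcp [0.5397 0.1546 0.1715]
now: nozzle err 3.4 tip along 0.0717 off [ 0.0041 -0.0063  0.0091]
[[-1, -1.66, -0.13, 0.09, 0.0], [-1, -1.66, -0.13, 0.09, 0.0]]
```

Emit:
apply_moves:
  rows:
    - [-1, -1.6, -0.1, 0, 1]
    - [-1, -1.6, -0.1, 0.1, 1]
    - [-1, 0, 0, 0, 0]

```text
time: 33.82
ee_pos: [0.54, 0.1549, 0.1742]
ee_rot: [-1.734, -1.725, -0.918]
ft_force: [-0.6, -0.4, -3.7]
finger_gap: 0.0336
```

Run:
```python
from h import *
st();t,s=aim(.04)
path(t,1,0,-1)
```

```text
t 33.82 pos [0.54   0.1549 0.1742] x [-0.042  0.639  0.768] z [ 0.101  0.767 -0.633] tilt 50.7 az 82.5 xyaw 93.8 xpitch 50.1 j [-0.124  0.    -0.226  1.336  0.885  1.456] F [-0.6 -0.4 -3.7] gap 0.0336
err 3.0 spin -0.25 nozzle pitch -37.9 yaw -88.2 tcp [0.5394 0.1546 0.1714]
now: nozzle err 3.0 tip along 0.0418 off [ 0.0001 -0.0012  0.0017]
[[-1, -0.23, -0.09, 0.15, 0.0]]
```

Run:
```python
from h import *
import pickle
o=get_obs();d=grab('scene');pickle.dump((d,o),open('scene11.pkl','wb'))
b=cv2.resize(d['img'][175:240,300:400],None,fx=8,fy=8,interpolation=cv2.INTER_CUBIC)[:,:,::-1].copy()
L=proj(d,[MOUTH,MOUTH+.25*AX]);f=lambda q:tuple(int(v) for v in ((q-[300,175]+.5)*8))
cv2.line(b,f(L[0]),f(L[1]),(0,255,0),1)
R=cv2.Rodrigues(o['ee_rot'])[0]; tip=o['ee_pos']-.019*R[:,2]+R@TIP
cv2.circle(b,f(proj(d,tip)[0]),3,(0,0,255),-1)
cv2.imwrite('pics/s11c.png',b)
```

```text
(no output)
```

View pics/s11c.png

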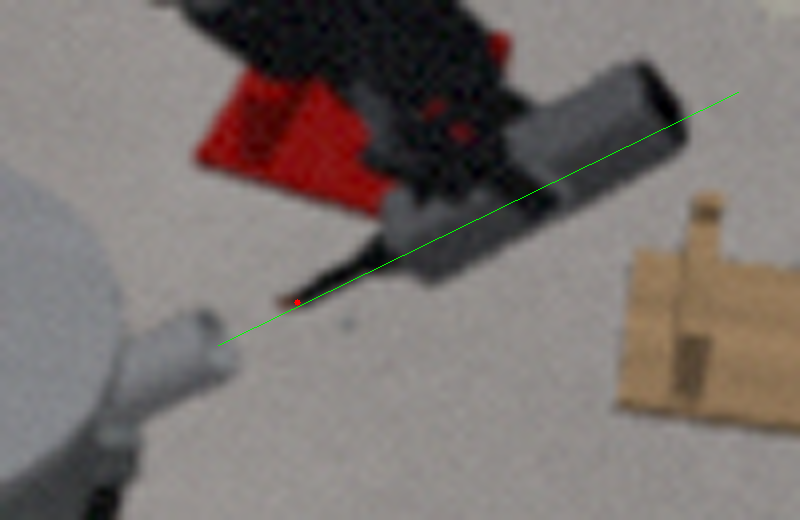

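Emit:
apply_moves:
  rows:
    - [-1, -0.1, -0.05, 0.35, 0]
    - [-1, 0, 0, 0, 0]
    - [-1, 0, 0, 0, 0]

```text
time: 34.12
ee_pos: [0.5406, 0.1584, 0.1736]
ee_rot: [-1.732, -1.728, -0.921]
ft_force: [-0.2, -0.0, -2.7]
finger_gap: 0.0339
```

Run:
```python
from h import *
st();t,s=aim(.04)
```

```text
t 34.12 pos [0.5406 0.1584 0.1736] x [-0.046  0.639  0.768] z [ 0.103  0.768 -0.632] tilt 50.8 az 82.4 xyaw 94.1 xpitch 50.2 j [-0.118 -0.003 -0.231  1.324  0.886  1.464] F [-0.2 -0.  -2.7] gap 0.0339
err 3.1 spin 0.00 nozzle pitch -38.0 yaw -88.3 tcp [0.5395 0.1545 0.1715]
now: nozzle err 3.1 tip along 0.0443 off [ 0.0011  0.0003 -0.0004]
```

Emit:
apply_moves:
  rows:
    - [-1, 0, 0, 0, 0]
    - [-1, 0, 0, 0, 0]
    - [-1, 0, 0, 0, 0]
    - [-1, 0, 0, 0, 0]
    - [-1, 0, 0, 0, 0]
    - [-1, 0, 0, 0, 0]
    - [-1, 0, 0, 0, 0]
    - [-1, 0, 0, 0, 0]

```text
time: 34.78
ee_pos: [0.5408, 0.1595, 0.1754]
ee_rot: [-1.73, -1.731, -0.924]
ft_force: [-0.2, -0.2, -3.2]
finger_gap: 0.0341
```

Run:
```python
from h import *
st();t,s=aim(.04)
```

```text
t 34.78 pos [0.5408 0.1595 0.1754] x [-0.049  0.639  0.768] z [ 0.103  0.768 -0.632] tilt 50.8 az 82.4 xyaw 94.4 xpitch 50.2 j [-0.116 -0.005 -0.23   1.324  0.886  1.465] F [-0.2 -0.2 -3.2] gap 0.0341
err 3.1 spin 0.25 nozzle pitch -38.0 yaw -88.4 tcp [0.5397 0.1545 0.1716]
now: nozzle err 3.1 tip along 0.0463 off [ 0.0017 -0.0002  0.0003]
```

Emit:
apply_moves:
  rows:
    - [-1, 0, 0, 0, 0]
    - [-1, 0, 0, 0, 0]
    - [-1, 0, 0, 0, 0]
    - [-1, 0, 0, 0, 0]
    - [-1, 0, 0, 0, 0]
    - [-1, 0, 0, 0, 0]
    - [-1, 0, 0, 0, 0]
    - [-1, 0, 0, 0, 0]
    - [-1, 0, 0, 0, 0]
    - [-1, 0, 0, 0, 0]
    - [-1, 0, 0, 0, 0]
    - [-1, 0, 0, 0, 0]
    - [-1, 0, 0, 0, 0]
    - [-1, 0, 0, 0, 0]
    - [-1, 0, 0, 0, 0]
    - [-1, 0, 0, 0, 0]
    - [-1, 0, 0, 0, 0]
    - [-1, 0, 0, 0, 0]
    - [-1, 0, 0, 0, 0]
    - [-1, 0, 0, 0, 0]

```text
time: 36.45
ee_pos: [0.5408, 0.1594, 0.1753]
ee_rot: [-1.73, -1.731, -0.924]
ft_force: [-0.4, 0.2, -3.2]
finger_gap: 0.0344
```

Run:
```python
from h import *
import pickle
st();t,s=aim(.04)
o=get_obs();d=grab('scene');pickle.dump((d,o),open('scene12.pkl','wb'))
m,Q,R,g=duster(d,o)
b=cv2.resize(d['img'][175:240,300:400],None,fx=8,fy=8,interpolation=cv2.INTER_CUBIC)[:,:,::-1].copy()
L=proj(d,[MOUTH,MOUTH+.25*AX]);f=lambda q:tuple(int(v) for v in ((q-[300,175]+.5)*8))
cv2.line(b,f(L[0]),f(L[1]),(0,255,0),1)
# tube outline from model
y=np.array([-np.sin(PHI),np.cos(PHI),0]);z=np.cross(AX,y)
t=np.linspace(0,2*np.pi,60);C1=MOUTH+.017*(np.outer(np.cos(t),y)+np.outer(np.sin(t),z))
for q in proj(d,C1): cv2.circle(b,f(q),1,(255,0,0),-1)
cv2.imwrite('pics/s12c.png',b)
# nozzle points in world near tip
M=pts(d); v=M-MOUTH; al=v@AX; pr=np.linalg.norm(v-al[...,None]*AX,axis=-1)
for a0 in np.arange(.02,.12,.01):
    mm=(al>a0)&(al<a0+.01)&(pr<.04)
    if mm.sum()>1:
        q=(v-al[...,None]*AX)[mm]; print(round(a0,3),mm.sum(),(q@y).mean().round(4),(q@z).mean().round(4))
```

```text
t 36.45 pos [0.5408 0.1594 0.1753] x [-0.049  0.639  0.768] z [ 0.103  0.768 -0.632] tilt 50.8 az 82.3 xyaw 94.4 xpitch 50.2 j [-0.116 -0.005 -0.23   1.324  0.886  1.465] F [-0.4  0.2 -3.2] gap 0.0344
err 3.1 spin 0.25 nozzle pitch -38.0 yaw -88.4 tcp [0.5397 0.1545 0.1716]
now: nozzle err 3.1 tip along 0.0461 off [ 0.0017 -0.0002  0.0003]
0.04 3 -0.0015 0.0016
0.05 8 -0.0007 0.0013
0.06 8 -0.0026 0.0037
0.07 9 -0.0027 0.0032
0.08 10 -0.0022 0.0034
0.09 16 -0.0083 0.0067
0.1 37 -0.0076 0.0104
0.11 36 -0.0105 0.0088
```

View pics/s12c.png

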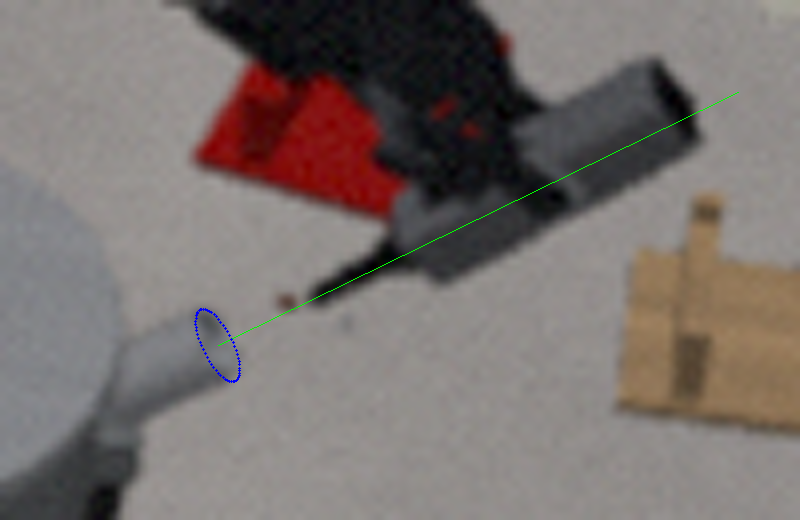

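Emit:
apply_moves:
  rows:
    - [-1, 0, 0, 0, 0]
    - [-1, 0, 0, 0, 0]
    - [-1, 0, 0, 0, 0]
    - [-1, 0, 0, 0, 0]
    - [-1, 0, 0, 0, 0]
    - [-1, 0, 0, 0, 0]
    - [-1, 0, 0, 0, 0]

```text
time: 37.08
ee_pos: [0.5408, 0.1594, 0.1753]
ee_rot: [-1.73, -1.731, -0.923]
ft_force: [0.6, -0.5, -2.3]
finger_gap: 0.0341
```

Run:
```python
from h import *
aim(.04);path([.53,.27,.27],5,0,-1)
```

```text
err 3.1 spin 0.25 nozzle pitch -38.0 yaw -88.4 tcp [0.5397 0.1545 0.1716]
now: nozzle err 3.1 tip along 0.0461 off [ 0.0017 -0.0002  0.0003]
[[-1, 2.88, -0.12, 0.48, 0.0], [-1, 2.88, -0.12, 0.48, 0.0], [-1, 2.88, -0.12, 0.48, 0.0], [-1, 2.88, -0.12, 0.48, 0.0], [-1, 2.88, -0.12, 0.48, 0.0]]
```

Emit:
apply_moves:
  rows:
    - [-1, 1.5, 0, 0.3, 0]
    - [-1, 2.9, -0.1, 0.4, 0]
    - [-1, 2.9, -0.1, 0.3, 0]
    - [-1, 2.9, -0.3, -0.5, 0]
    - [-1, 2.9, -0.6, -1.5, 0]

```text
time: 37.5
ee_pos: [0.5215, 0.2368, 0.2756]
ee_rot: [-1.738, -1.719, -0.91]
ft_force: [0.5, 0.0, -2.9]
finger_gap: 0.034
```

Run:
```python
from h import *
st();path([.30,.05,.42],10,0,-1)
```

```text
t 37.50 pos [0.5215 0.2368 0.2756] x [-0.035  0.64   0.768] z [ 0.097  0.767 -0.634] tilt 50.6 az 82.8 xyaw 93.1 xpitch 50.2 j [ 0.037 -0.127 -0.156  1.347  0.868  1.709] F [ 0.5  0.  -2.9] gap 0.034
[[-1, -0.01, -1.98, -2.56, 0.0], [-1, -0.01, -1.98, -2.56, 0.0], [-1, -0.01, -1.98, -2.56, 0.0], [-1, -0.01, -1.98, -2.56, 0.0], [-1, -0.01, -1.98, -2.56, 0.0], [-1, -0.01, -1.98, -2.56, 0.0], [-1, -0.01, -1.98, -2.56, 0.0], [-1, -0.01, -1.98, -2.56, 0.0], [-1, -0.01, -1.98, -2.56, 0.0], [-1, -0.01, -1.98, -2.56, 0.0]]
```

Emit:
apply_moves:
  rows:
    - [-1, 0, -2, -2.5, 0]
    - [-1, 0, -2, -2.5, 0]
    - [-1, 0, -2, -2.5, 0]
    - [-1, 0, -2, -2.5, 0]
    - [-1, 0, -2, -2.5, 0]
    - [-1, 0, -2, -2.5, 0]
    - [-1, 0, -2, -2.5, 0]
    - [-1, 0, -2, -2.5, 0]
    - [-1, 0, -2, -2.5, 0]
    - [-1, 0, -2, -2.5, 0]

```text
time: 38.33
ee_pos: [0.2937, 0.0605, 0.4219]
ee_rot: [-1.729, -1.746, -0.925]
ft_force: [2.2, 0.6, -10.7]
finger_gap: 0.034
```

Run:
```python
from h import *
st();path([.08,-.50,.42],16,0,-1)
```

```text
t 38.33 pos [0.2937 0.0605 0.4219] x [-0.059  0.645  0.762] z [ 0.106  0.763 -0.638] tilt 50.4 az 82.1 xyaw 95.2 xpitch 49.6 j [-0.537 -0.296 -0.027  2.278  0.789  0.839] F [  2.2   0.6 -10.7] gap 0.034
[[-1, -2.19, -1.18, -2.81, 0.0], [-1, -2.19, -1.18, -2.81, 0.0], [-1, -2.19, -1.18, -2.81, 0.0], [-1, -2.19, -1.18, -2.81, 0.0], [-1, -2.19, -1.18, -2.81, 0.0], [-1, -2.19, -1.18, -2.81, 0.0], [-1, -2.19, -1.18, -2.81, 0.0], [-1, -2.19, -1.18, -2.81, 0.0], [-1, -2.19, -1.18, -2.81, 0.0], [-1, -2.19, -1.18, -2.81, 0.0], [-1, -2.19, -1.18, -2.81, 0.0], [-1, -2.19, -1.18, -2.81, 0.0], [-1, -2.19, -1.18, -2.81, 0.0], [-1, -2.19, -1.18, -2.81, 0.0], [-1, -2.19, -1.18, -2.81, 0.0], [-1, -2.19, -1.18, -2.81, 0.0]]
```

Emit:
apply_moves:
  rows:
    - [-1, -1.5, -0.8, -1.9, 0]
    - [-1, -1.5, -0.8, -1.9, 0]
    - [-1, -1.5, -0.8, -1.9, 0]
    - [-1, -1.5, -0.8, -1.9, 0]

```text
time: 38.67
ee_pos: [0.2894, -0.0132, 0.3868]
ee_rot: [-1.779, -1.785, -0.933]
ft_force: [0.8, -0.1, -3.8]
finger_gap: 0.0343
```

Run:
```python
from h import *
st();path([.08,-.50,.38],16,0,-1)
```

```text
t 38.67 pos [ 0.2894 -0.0132  0.3868] x [-0.067  0.682  0.728] z [ 0.145  0.729 -0.67 ] tilt 48.0 az 78.8 xyaw 95.6 xpitch 46.7 j [-0.727 -0.239 -0.045  2.276  0.695  0.651] F [ 0.8 -0.1 -3.8] gap 0.0343
[[-1, -2.02, -1.11, -2.38, 0.0], [-1, -2.02, -1.11, -2.38, 0.0], [-1, -2.02, -1.11, -2.38, 0.0], [-1, -2.02, -1.11, -2.38, 0.0], [-1, -2.02, -1.11, -2.38, 0.0], [-1, -2.02, -1.11, -2.38, 0.0], [-1, -2.02, -1.11, -2.38, 0.0], [-1, -2.02, -1.11, -2.38, 0.0], [-1, -2.02, -1.11, -2.38, 0.0], [-1, -2.02, -1.11, -2.38, 0.0], [-1, -2.02, -1.11, -2.38, 0.0], [-1, -2.02, -1.11, -2.38, 0.0], [-1, -2.02, -1.11, -2.38, 0.0], [-1, -2.02, -1.11, -2.38, 0.0], [-1, -2.02, -1.11, -2.38, 0.0], [-1, -2.02, -1.11, -2.38, 0.0]]
```

Emit:
apply_moves:
  rows:
    - [-1, -1.8, -1.1, -2.6, 0]
    - [-1, -1.8, -1.1, -2.6, 0]
    - [-1, -1.8, -1.1, -2.6, 0]
    - [-1, -1.8, -1.1, -2.6, 0]
    - [-1, -1.8, -1.1, -2.6, 0]
    - [-1, -1.8, -1.1, -2.6, 0]

```text
time: 39.17
ee_pos: [0.2453, -0.1825, 0.3354]
ee_rot: [-1.845, -1.83, -0.917]
ft_force: [0.3, 0.4, -2.9]
finger_gap: 0.034
```

Run:
```python
from h import *
st();path([.08,-.50,.4],14,0,-1)
```

```text
t 39.17 pos [ 0.2453 -0.1825  0.3354] x [-0.063  0.731  0.679] z [ 0.18   0.678 -0.713] tilt 44.5 az 75.2 xyaw 94.9 xpitch 42.8 j [-1.094 -0.016  0.06   2.276  0.49   0.323] F [ 0.3  0.4 -2.9] gap 0.034
[[-1, -1.27, -0.9, -2.08, 0.0], [-1, -1.27, -0.9, -2.08, 0.0], [-1, -1.27, -0.9, -2.08, 0.0], [-1, -1.27, -0.9, -2.08, 0.0], [-1, -1.27, -0.9, -2.08, 0.0], [-1, -1.27, -0.9, -2.08, 0.0], [-1, -1.27, -0.9, -2.08, 0.0], [-1, -1.27, -0.9, -2.08, 0.0], [-1, -1.27, -0.9, -2.08, 0.0], [-1, -1.27, -0.9, -2.08, 0.0], [-1, -1.27, -0.9, -2.08, 0.0], [-1, -1.27, -0.9, -2.08, 0.0], [-1, -1.27, -0.9, -2.08, 0.0], [-1, -1.27, -0.9, -2.08, 0.0]]
```

Emit:
apply_moves:
  rows:
    - [-1, -2.4, -0.3, -3.2, 0]
    - [-1, -2.4, -0.3, -3.2, 0]
    - [-1, -2.4, -0.3, -3.2, 0]
    - [-1, -2.4, -0.3, -3.2, 0]
    - [-1, -2.4, -0.3, -3.2, 0]
    - [-1, -2.4, -0.3, -3.2, 0]
    - [-1, -2.4, -0.3, -3.2, 0]
    - [-1, -2.4, -0.3, -3.2, 0]

```text
time: 39.83
ee_pos: [0.1981, -0.4614, 0.2813]
ee_rot: [-1.971, -1.901, -0.863]
ft_force: [0.1, 0.3, -2.6]
finger_gap: 0.034
```

Run:
```python
from h import *
st()
```

```text
t 39.83 pos [ 0.1981 -0.4614  0.2813] x [-0.038  0.812  0.582] z [ 0.228  0.574 -0.786] tilt 38.1 az 68.3 xyaw 92.7 xpitch 35.6 j [-1.361  0.518  0.644  2.276  0.35   0.141] F [ 0.1  0.3 -2.6] gap 0.034
```

Run:
```python
from h import *
import pickle
S=pickle.load(open('scene0.pkl','rb'));M=pts(S)
for u,v in((152,145),(158,135),(164,115),(150,130),(175,165),(170,178)):print(u,v,M[v,u].round(3))
d,o=pickle.load(open('top10.pkl','rb'));M=pts(d)
for u,v in((560,364),(563,383),(508,218)):print(u,v,M[v,u].round(3))
```

```text
152 145 [ 0.102 -0.714  0.057]
158 135 [ 0.027 -0.708  0.055]
164 115 [nan nan nan]
150 130 [ 0.038 -0.732  0.089]
175 165 [ 0.172 -0.611  0.005]
170 178 [ 0.505 -0.498  0.224]
560 364 [ 0.079 -0.71   0.088]
563 383 [ 0.024 -0.715  0.093]
508 218 [ 0.498 -0.511  0.232]
```

Emit:
apply_moves:
  rows:
    - [-1, -1.2, 0.4, -3.8, 0]
    - [-1, -1.2, 0.4, -3.8, 0]
    - [-1, -1.2, 0.4, -3.8, 0]

```text
time: 40.08
ee_pos: [0.1881, -0.5188, 0.2837]
ee_rot: [-2.054, -1.941, -0.819]
ft_force: [-0.7, 0.2, -2.2]
finger_gap: 0.0343
```

Run:
```python
from h import *
st()
```

```text
t 40.08 pos [ 0.1881 -0.5188  0.2837] x [-0.015  0.857  0.515] z [ 0.255  0.502 -0.827] tilt 34.2 az 63.1 xyaw 91.0 xpitch 31.0 j [-1.398  0.61   0.816  2.276  0.344  0.141] F [-0.7  0.2 -2.2] gap 0.0343
```

Emit:
apply_moves:
  rows:
    - [-1, -1.1, -2.3, -3.0, 0]
    - [-1, -1.1, -2.3, -3.0, 0]
    - [-1, -1.1, -2.3, -3.0, 0]
    - [-1, -1.1, -2.3, -3.0, 0]
    - [-1, -1.1, -2.3, -3.0, 0]
    - [-1, -1.1, -2.3, -3.0, 0]

```text
time: 40.58
ee_pos: [0.0192, -0.5816, 0.279]
ee_rot: [-2.162, -2.014, -0.725]
ft_force: [-0.4, 0.3, -2.7]
finger_gap: 0.0341
```

Run:
```python
from h import *
st()
```

```text
t 40.58 pos [ 0.0192 -0.5816  0.279 ] x [0.013 0.915 0.403] z [ 0.272  0.385 -0.882] tilt 28.1 az 54.7 xyaw 89.2 xpitch 23.8 j [-1.655  0.681  0.954  2.276  0.241 -0.066] F [-0.4  0.3 -2.7] gap 0.0341
```

Emit:
apply_moves:
  rows:
    - [-1, -1.3, -2.5, -2.8, 0]
    - [-1, -1.3, -2.5, -2.8, 0]
    - [-1, -1.3, -2.5, -2.8, 0]
    - [-1, -1.3, -2.5, -2.8, 0]
    - [-1, -1.3, -2.5, -2.8, 0]
    - [-1, 0, 0, 0, 0]

```text
time: 41.08
ee_pos: [-0.1308, -0.6131, 0.2711]
ee_rot: [-2.255, -2.063, -0.604]
ft_force: [0.9, 0.0, -3.3]
finger_gap: 0.0341
```

Run:
```python
from h import *
st()
R=cv2.Rodrigues(get_obs()['ee_rot'])[0]; w=R@A; print('duster pitch',np.degrees(np.arcsin(w[2])), 'roll',np.degrees(np.arcsin(R[2,1])))
```

```text
t 41.08 pos [-0.1308 -0.6131  0.2711] x [0.048 0.953 0.298] z [ 0.263  0.276 -0.924] tilt 22.4 az 46.4 xyaw 87.1 xpitch 17.4 j [-1.86   0.785  1.138  2.275  0.174 -0.231] F [ 0.9  0.  -3.3] gap 0.0341
duster pitch -5.419206336106966 roll 13.743783347501132
```

Emit:
apply_moves:
  rows:
    - [-1, -1.3, -2.7, -2.6, 0]
    - [-1, -1.3, -2.7, -2.6, 0]
    - [-1, -1.3, -2.7, -2.6, 0]
    - [-1, -1.0, -2.5, -2.2, 0]
    - [-1, 0, 0, 0, 0]

```text
time: 41.5
ee_pos: [-0.2334, -0.6056, 0.2636]
ee_rot: [2.288, 2.075, 0.538]
ft_force: [0.2, 1.0, -2.4]
finger_gap: 0.034
```

Run:
```python
from h import *
st()
R=cv2.Rodrigues(get_obs()['ee_rot'])[0]; w=R@A; print('duster pitch',np.degrees(np.arcsin(w[2])), 'roll',np.degrees(np.arcsin(R[2,1])))
path([.25,-.2,.33],16,0,-1)
```

```text
t 41.50 pos [-0.2334 -0.6056  0.2636] x [0.065 0.967 0.246] z [ 0.255  0.222 -0.941] tilt 19.8 az 41.1 xyaw 86.1 xpitch 14.3 j [-2.     0.845  1.234  2.276  0.14  -0.354] F [ 0.2  1.  -2.4] gap 0.034
duster pitch -2.2951294990665705 roll 13.414139747538934
[[-1, 2.75, 2.7, 0.94, 0.0], [-1, 2.75, 2.7, 0.94, 0.0], [-1, 2.75, 2.7, 0.94, 0.0], [-1, 2.75, 2.7, 0.94, 0.0], [-1, 2.75, 2.7, 0.94, 0.0], [-1, 2.75, 2.7, 0.94, 0.0], [-1, 2.75, 2.7, 0.94, 0.0], [-1, 2.75, 2.7, 0.94, 0.0], [-1, 2.75, 2.7, 0.94, 0.0], [-1, 2.75, 2.7, 0.94, 0.0], [-1, 2.75, 2.7, 0.94, 0.0], [-1, 2.75, 2.7, 0.94, 0.0], [-1, 2.75, 2.7, 0.94, 0.0], [-1, 2.75, 2.7, 0.94, 0.0], [-1, 2.75, 2.7, 0.94, 0.0], [-1, 2.75, 2.7, 0.94, 0.0]]
```

Run:
```python
from h import *
path([.14,-.40,.33],12,0,-1)
```

```text
[[-1, 2.0, 2.92, 0.65, 0.0], [-1, 2.0, 2.92, 0.65, 0.0], [-1, 2.0, 2.92, 0.65, 0.0], [-1, 2.0, 2.92, 0.65, 0.0], [-1, 2.0, 2.92, 0.65, 0.0], [-1, 2.0, 2.92, 0.65, 0.0], [-1, 2.0, 2.92, 0.65, 0.0], [-1, 2.0, 2.92, 0.65, 0.0], [-1, 2.0, 2.92, 0.65, 0.0], [-1, 2.0, 2.92, 0.65, 0.0], [-1, 2.0, 2.92, 0.65, 0.0], [-1, 2.0, 2.92, 0.65, 0.0]]
```

Emit:
apply_moves:
  rows:
    - [-1, 1.0, 1.5, 0.3, 0]
    - [-1, 2.0, 2.9, 0.6, 0]
    - [-1, 2.0, 2.9, 0.6, 0]
    - [-1, 2.0, 2.9, 0.6, 0]
    - [-1, 2.0, 2.9, 0.6, 0]
    - [-1, 2.0, 2.9, 0.6, 0]
    - [-1, 2.0, 2.9, 0.6, 0]
    - [-1, 2.0, 2.9, 0.6, 0]
    - [-1, 2.0, 2.9, 0.6, 0]
    - [-1, 2.0, 2.9, 0.6, 0]
    - [-1, 2.0, 2.9, 0.6, 0]
    - [-1, 2.0, 2.9, 0.6, 0]

```text
time: 42.5
ee_pos: [0.1301, -0.4079, 0.3258]
ee_rot: [2.294, 2.055, 0.558]
ft_force: [1.4, -1.5, -2.4]
finger_gap: 0.0339
```

Run:
```python
from h import *
st()
path([.42,.03,.33],14,5,-1)
```

```text
t 42.50 pos [ 0.1301 -0.4079  0.3258] x [0.074 0.964 0.254] z [ 0.269  0.226 -0.936] tilt 20.6 az 40.0 xyaw 85.6 xpitch 14.7 j [-1.458  0.018  0.249  2.006  0.297  0.192] F [ 1.4 -1.5 -2.4] gap 0.0339
[[-1, 3.18, 1.57, 1.23, 0.36], [-1, 3.19, 1.55, 1.23, 0.36], [-1, 3.2, 1.53, 1.23, 0.36], [-1, 3.21, 1.51, 1.23, 0.36], [-1, 3.22, 1.49, 1.23, 0.36], [-1, 3.22, 1.47, 1.23, 0.36], [-1, 3.23, 1.45, 1.23, 0.36], [-1, 3.24, 1.43, 1.23, 0.36], [-1, 3.25, 1.41, 1.23, 0.36], [-1, 3.26, 1.38, 1.23, 0.36], [-1, 3.27, 1.36, 1.23, 0.36], [-1, 3.28, 1.34, 1.23, 0.36], [-1, 3.29, 1.32, 1.23, 0.36], [-1, 3.29, 1.3, 1.23, 0.36]]
```

Emit:
apply_moves:
  rows:
    - [-1, 3.1, 1.5, 1.2, 0.4]
    - [-1, 3.2, 1.5, 1.2, 0.4]
    - [-1, 3.2, 1.5, 1.2, 0.4]
    - [-1, 3.2, 1.5, 1.2, 0.4]
    - [-1, 3.2, 1.5, 1.2, 0.4]
    - [-1, 3.2, 1.5, 1.2, 0.4]
    - [-1, 3.2, 1.5, 1.2, 0.4]
    - [-1, 3.2, 1.4, 1.2, 0.4]
    - [-1, 3.2, 1.4, 1.2, 0.4]
    - [-1, 3.2, 1.4, 1.2, 0.4]
    - [-1, 3.2, 1.4, 1.2, 0.4]
    - [-1, 3.2, 1.4, 1.2, 0.4]
    - [-1, 3.2, 1.3, 1.2, 0.4]
    - [-1, 3.2, 1.3, 1.2, 0.4]

```text
time: 43.67
ee_pos: [0.431, 0.0511, 0.3409]
ee_rot: [2.394, 1.944, 0.588]
ft_force: [0.3, -1.2, -2.9]
finger_gap: 0.0341
```

Run:
```python
from h import *
st()
path([.487,.29,.19],9,0,-1)
```

```text
t 43.67 pos [0.431  0.0511 0.3409] x [0.163 0.945 0.285] z [ 0.287  0.231 -0.93 ] tilt 21.6 az 38.8 xyaw 80.2 xpitch 16.5 j [-0.042 -0.421 -0.094  1.608  0.245  1.772] F [ 0.3 -1.2 -2.9] gap 0.0341
[[-1, 2.13, -0.42, 2.35, 0.0], [-1, 2.13, -0.42, 2.35, 0.0], [-1, 2.13, -0.42, 2.35, 0.0], [-1, 2.13, -0.42, 2.35, 0.0], [-1, 2.13, -0.42, 2.35, 0.0], [-1, 2.13, -0.42, 2.35, 0.0], [-1, 2.13, -0.42, 2.35, 0.0], [-1, 2.13, -0.42, 2.35, 0.0], [-1, 2.13, -0.42, 2.35, 0.0]]
```

```bash
cat >> h.py <<'E'
def place(z,n,xy=(.484,.283)):
    o=get_obs(); R=cv2.Rodrigues(np.array(o['ee_rot'],float))[0]
    c=TIP-.115*A; cw=o['ee_pos']-.019*R[:,2]+R@c; w=R@A
    tgt=np.r_[xy,z]; print('centre',cw.round(4),'pitch %.1f yaw %.1f roll %.1f'%(np.degrees(np.arcsin(w[2])),np.degrees(np.arctan2(w[1],w[0])),np.degrees(np.arcsin(R[2,1]))-9))
    path(o['ee_pos']+tgt-cw,n,0,-1)
E
python3 - <<'E'
from h import *
place(.14,9)
E
```

```text
centre [0.4285 0.0391 0.3517] pitch -4.6 yaw -102.8 roll 4.5
[[-1, 1.99, -0.6, 2.99, 0.0], [-1, 1.99, -0.6, 2.99, 0.0], [-1, 1.99, -0.6, 2.99, 0.0], [-1, 1.99, -0.6, 2.99, 0.0], [-1, 1.99, -0.6, 2.99, 0.0], [-1, 1.99, -0.6, 2.99, 0.0], [-1, 1.99, -0.6, 2.99, 0.0], [-1, 1.99, -0.6, 2.99, 0.0], [-1, 1.99, -0.6, 2.99, 0.0]]
```

Emit:
apply_moves:
  rows:
    - [-1, 1.9, -0.6, 2.0, -0.4]
    - [-1, 2.0, -0.6, 2.8, -0.4]
    - [-1, 2.0, -0.6, 2.8, -0.4]
    - [-1, 2.0, -0.6, 2.8, -0.4]
    - [-1, 2.0, -0.6, 2.8, -0.4]
    - [-1, 2.0, -0.6, 2.8, -0.4]
    - [-1, 2.0, -0.6, 2.8, -0.4]
    - [-1, 2.0, -0.6, 2.6, -0.4]
    - [-1, 1.0, -0.3, 1.3, 0]
    - [-1, 0, 0, 0, 0]

```text
time: 44.5
ee_pos: [0.465, 0.2997, 0.1581]
ee_rot: [2.32, 2.029, 0.596]
ft_force: [-0.7, -0.7, -2.9]
finger_gap: 0.0336
```

Run:
```python
from h import *
st()
place(.075,3)
d=grab('scene','s13.png');b=cv2.resize(d['img'][130:250,330:470],None,fx=5,fy=5)[:600,:,::-1].copy();cv2.imwrite('pics/s13c.png',b)
d=grab('top','t13.png');b=cv2.resize(d['img'][170:280,180:300],None,fx=5,fy=5)[:600,:,::-1].copy();cv2.imwrite('pics/t13c.png',b)
```

```text
t 44.50 pos [0.465  0.2997 0.1581] x [0.092 0.956 0.279] z [ 0.282  0.244 -0.928] tilt 21.9 az 40.8 xyaw 84.5 xpitch 16.2 j [ 0.54  -0.302 -0.38   1.116  0.064  2.256] F [-0.7 -0.7 -2.9] gap 0.0336
centre [0.4632 0.2877 0.169 ] pitch -4.3 yaw -98.6 roll 5.3
[[-1, -0.96, -0.09, 3.06, 0.0], [-1, -0.96, -0.09, 3.06, 0.0], [-1, -0.96, -0.09, 3.06, 0.0]]
```

View pics/s13c.png

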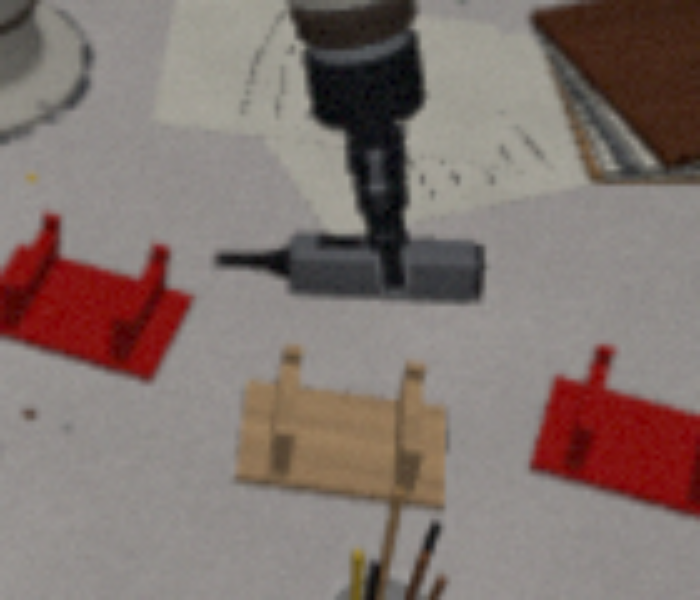

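View pics/t13c.png

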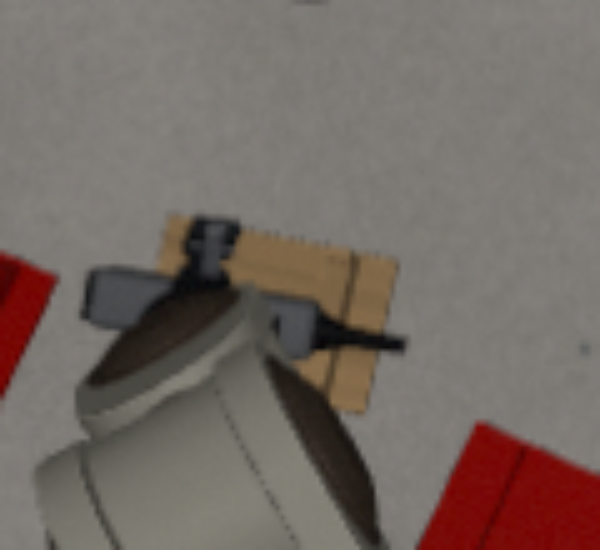

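Emit:
apply_moves:
  rows:
    - [-1, -0.6, 0, 1.8, 0]
    - [-1, -0.9, 0, 2.6, 0]
    - [-1, -0.9, 0, 2.6, 0]
    - [-1, -0.5, 0, 1.4, 0]
    - [-1, 0, 0, 0, 0]

```text
time: 45.02
ee_pos: [0.4903, 0.2895, 0.0811]
ee_rot: [2.317, 2.022, 0.617]
ft_force: [-1.0, -0.4, -3.0]
finger_gap: 0.0338
```

Run:
```python
from h import *
st()
place(.07,1)
```

```text
t 45.02 pos [0.4903 0.2895 0.0811] x [0.092 0.953 0.288] z [ 0.294  0.25  -0.923] tilt 22.7 az 40.4 xyaw 84.5 xpitch 16.7 j [ 0.493 -0.254 -0.496  0.941  0.081  2.215] F [-1.  -0.4 -3. ] gap 0.0338
centre [0.4884 0.2773 0.0919] pitch -4.8 yaw -98.8 roll 5.9
[[-1, -0.13, -1.08, 2.03, 0.0]]
```

Run:
```python
from h import *
place(.068,2,(.492,.279))
```

```text
centre [0.4884 0.2773 0.0919] pitch -4.8 yaw -98.8 roll 5.9
[[-1, -0.25, -0.15, 1.18, 0.0], [-1, -0.25, -0.15, 1.18, 0.0]]
```

Emit:
apply_moves:
  rows:
    - [-1, -0.2, -0.1, 1.0, 0]
    - [-1, -0.3, -0.15, 1.1, 0]
    - [-1, 0, 0, 0, 0]

```text
time: 45.27
ee_pos: [0.4956, 0.2895, 0.0626]
ee_rot: [2.318, 2.017, 0.624]
ft_force: [-0.3, -1.1, -3.7]
finger_gap: 0.0334
```

Run:
```python
from h import *
st()
place(.065,1,(.492,.279))
```

```text
t 45.27 pos [0.4956 0.2895 0.0626] x [0.093 0.952 0.29 ] z [ 0.298  0.252 -0.921] tilt 23.0 az 40.1 xyaw 84.4 xpitch 16.9 j [ 0.488 -0.237 -0.52   0.895  0.083  2.214] F [-0.3 -1.1 -3.7] gap 0.0334
centre [0.4936 0.2774 0.0733] pitch -5.0 yaw -98.9 roll 6.1
[[-1, -0.1, -0.4, 0.76, 0.0]]
```

Emit:
apply_moves:
  rows:
    - [-1, -0.1, -0.2, 0.5, 0]
    - [-1, 0, -0.1, 0.3, 0]
    - [-1, 0, 0, 0, 0]

```text
time: 45.52
ee_pos: [0.4975, 0.2917, 0.0581]
ee_rot: [2.315, 2.013, 0.634]
ft_force: [-1.8, -2.7, 1.6]
finger_gap: 0.0333
```

Run:
```python
from h import *
st()
place(.063,1,(.492,.279))
d=grab('scene','s14.png');b=cv2.resize(d['img'][130:250,330:470],None,fx=5,fy=5)[:600,:,::-1].copy();cv2.imwrite('pics/s14c.png',b)
```

```text
t 45.52 pos [0.4975 0.2917 0.0581] x [0.092 0.952 0.293] z [ 0.305  0.253 -0.918] tilt 23.4 az 39.7 xyaw 84.5 xpitch 17.0 j [ 0.491 -0.234 -0.529  0.876  0.08   2.217] F [-1.8 -2.7  1.6] gap 0.0333
centre [0.4954 0.2796 0.0687] pitch -5.2 yaw -98.9 roll 6.5
[[-1, -0.25, -0.46, 0.41, 0.0]]
```

View pics/s14c.png

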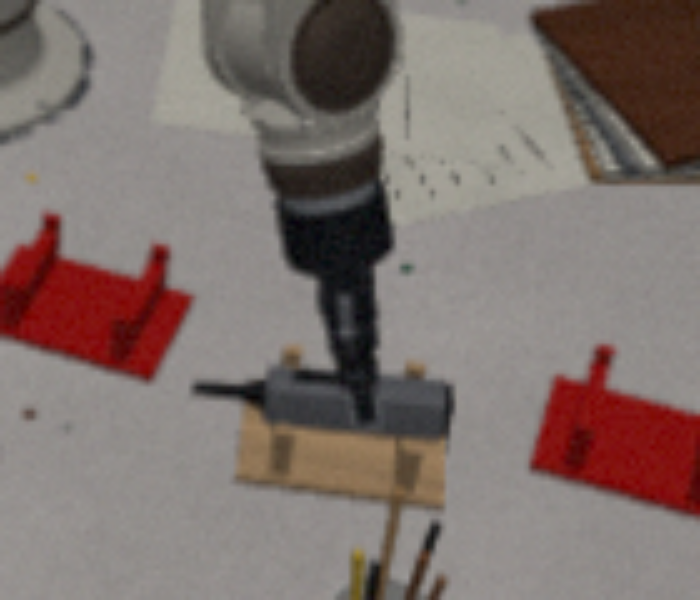

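Emit:
apply_moves:
  rows:
    - [-1, -0.1, -0.1, 0.35, 0]
    - [-1, -0.1, -0.1, 0.35, 0]
    - [-1, 0, 0, 0, 0]
  grip_force: 20

```text
time: 45.82
ee_pos: [0.4982, 0.2933, 0.0567]
ee_rot: [2.313, 2.013, 0.643]
ft_force: [-2.5, 0.1, -4.2]
finger_gap: 0.0334
```

Run:
```python
from h import *
st()
place(.063,1,(.492,.279))
```

```text
t 45.82 pos [0.4982 0.2933 0.0567] x [0.09  0.95  0.298] z [ 0.308  0.258 -0.916] tilt 23.7 az 39.9 xyaw 84.6 xpitch 17.3 j [ 0.492 -0.235 -0.534  0.866  0.081  2.218] F [-2.5  0.1 -4.2] gap 0.0334
centre [0.4961 0.2811 0.0673] pitch -5.5 yaw -98.9 roll 6.7
[[-1, -0.36, -0.47, 0.21, 0.0]]
```

Emit:
apply_moves:
  rows:
    - [-0.1, 0, 0, 0, 0]
    - [-0.05, 0, 0, 0, 0]
    - [0, 0, 0, 0, 0]
    - [0, 0, 0, 0, 0]
    - [0, 0, 0, 0, 0]

```text
time: 46.23
ee_pos: [0.4987, 0.2945, 0.0578]
ee_rot: [2.312, 2.014, 0.648]
ft_force: [0.1, -1.5, 0.1]
finger_gap: 0.0427
```

Run:
```python
from h import *
st()
d=grab('scene','s15.png');b=cv2.resize(d['img'][130:250,330:470],None,fx=5,fy=5)[:600,:,::-1].copy();cv2.imwrite('pics/s15c.png',b)
```

```text
t 46.23 pos [0.4987 0.2945 0.0578] x [0.089 0.95  0.3  ] z [ 0.31   0.26  -0.914] tilt 23.9 az 40.0 xyaw 84.7 xpitch 17.5 j [ 0.493 -0.236 -0.533  0.864  0.082  2.218] F [ 0.1 -1.5  0.1] gap 0.0427
```

View pics/s15c.png

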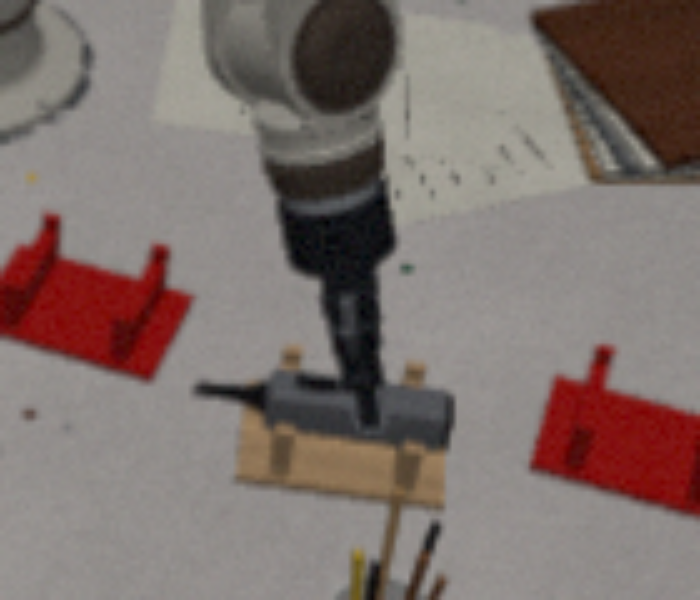

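Emit:
apply_moves:
  rows:
    - [0.4, 0, 0, 0, 0]
    - [0.8, 0, 0, 0, 0]
    - [0.8, 0, 0, 0, 0]
    - [0.8, 0, 0, 0, 0]
    - [0.8, 0, 0, -1, 0]
    - [0.8, 0, 0, -2.5, 0]
    - [0.8, 0, 0, -3, 0]
    - [0.8, 0, 0, -3, 0]
    - [0.8, 0, 0, -3, 0]
    - [0.8, 0, 0, -2, 0]
    - [0.8, 0, 0, 0, 0]

```text
time: 47.2
ee_pos: [0.4486, 0.2539, 0.197]
ee_rot: [2.314, 2.017, 0.641]
ft_force: [0.0, -0.2, 1.2]
finger_gap: 0.0766
```

Run:
```python
from h import *
import pickle
st()
d=grab('scene','s16.png');pickle.dump(d,open('s16.pkl','wb'));b=cv2.resize(d['img'][170:250,350:450],None,fx=7,fy=7,interpolation=cv2.INTER_CUBIC)[:600,:,::-1].copy();cv2.imwrite('pics/s16c.png',b)
S=pickle.load(open('scene0.pkl','rb'))
b=cv2.resize(S['img'][170:250,350:450],None,fx=7,fy=7,interpolation=cv2.INTER_CUBIC)[:600,:,::-1].copy();cv2.imwrite('pics/s0c.png',b)
path([.30,.20,.30],8,0,.8)
```

```text
t 47.20 pos [0.4486 0.2539 0.197 ] x [0.089 0.95  0.298] z [ 0.305  0.259 -0.916] tilt 23.6 az 40.3 xyaw 84.7 xpitch 17.3 j [ 0.462 -0.418 -0.397  1.19   0.096  2.189] F [ 0.  -0.2  1.2] gap 0.0766
[[0.8, -0.42, -1.3, -1.94, 0.0], [0.8, -0.42, -1.3, -1.94, 0.0], [0.8, -0.42, -1.3, -1.94, 0.0], [0.8, -0.42, -1.3, -1.94, 0.0], [0.8, -0.42, -1.3, -1.94, 0.0], [0.8, -0.42, -1.3, -1.94, 0.0], [0.8, -0.42, -1.3, -1.94, 0.0], [0.8, -0.42, -1.3, -1.94, 0.0]]
```

View pics/s16c.png

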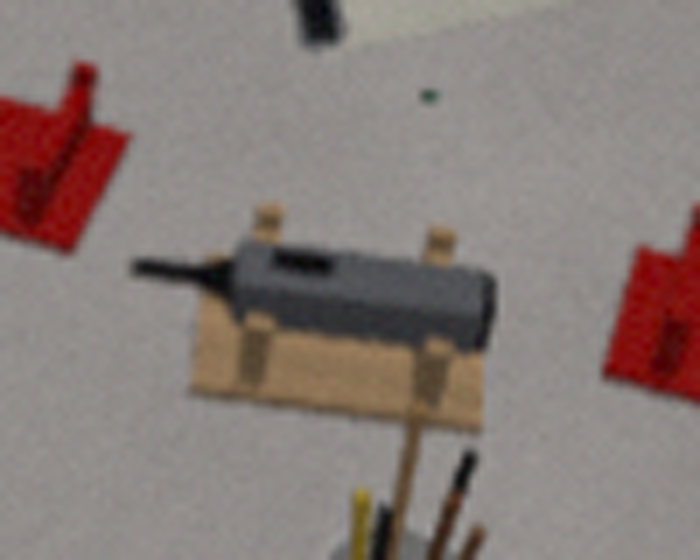

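View pics/s0c.png

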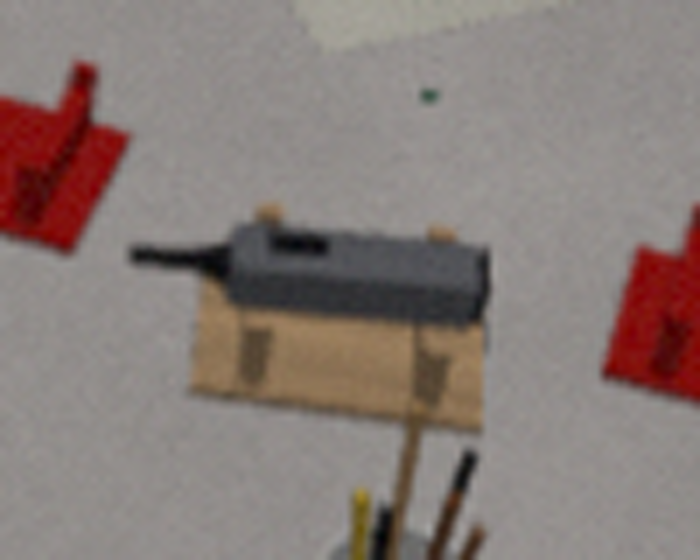

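Run:
```python
from h import *
import pickle
S=pickle.load(open('scene0.pkl','rb'));d=pickle.load(open('s16.pkl','rb'))
for q in(S,d):
    M=pts(q);x,y,z=M[...,0],M[...,1],M[...,2]
    m=(abs(x-.49)<.06)&(y>.23)&(y<.34)&(z>.068)&(z<.1);P=M[m]
    c,res,_,_=np.linalg.lstsq(np.c_[P[:,:2]-[.49,.285],np.ones(len(P))],P[:,2],rcond=None)
    ds=abs(np.c_[P[:,:2]-[.49,.285],np.ones(len(P))]@c-P[:,2])<.004; P=P[ds]
    c=np.linalg.lstsq(np.c_[P[:,:2]-[.49,.285],np.ones(len(P))],P[:,2],rcond=None)[0]
    print(len(P),'slopes deg',np.degrees(np.arctan(c[:2])).round(1),'z',c[2].round(4),cv2.minAreaRect((P[:,:2]*1000).astype(np.float32)))
```

```text
186 slopes deg [-4.6  0.2] z 0.0765 ((487.31298828125, 285.2439880371094), (109.75336456298828, 35.865108489990234), 82.9378890991211)
199 slopes deg [-3.8  0.1] z 0.0773 ((504.2319030761719, 284.5331115722656), (113.45279693603516, 39.55767059326172), 80.54444885253906)
```

Emit:
apply_moves:
  rows:
    - [0.8, -0.4, -1.3, -2, 0]
    - [0.8, -0.4, -1.3, -2, 0]
    - [0.8, -0.4, -1.3, -2, 0]
    - [0.8, -0.4, -1.3, -2, 0]
    - [0.8, -0.4, -1.3, -2, 0]
    - [0.8, -0.4, -1.3, -2, 0]
    - [0.8, -0.4, -1.3, -2, 0]
    - [0.8, -0.4, -1.3, -2, 0]
    - [0.8, 0, 0, 0, 0]

```text
time: 48.0
ee_pos: [0.2916, 0.1975, 0.2996]
ee_rot: [2.321, 2.021, 0.62]
ft_force: [0.5, -0.3, 0.1]
finger_gap: 0.0769
```

Run:
```python
from h import *
import pickle
st()
for n in('scene','top'):
    d=grab(n,n+'20.png');pickle.dump(d,open(n+'20.pkl','wb'))
    M=pts(d);x,y,z=M[...,0],M[...,1],M[...,2]
    kt=(z>.143)&(z<.165)&(np.hypot(x-.547,y+.135)<.11);p=M[kt].mean(0);print(n,'knob',kt.sum(),p.round(4),np.degrees(np.arctan2(p[1]+.135,p[0]-.548)))
    m=(abs(x-.49)<.06)&(y>.22)&(y<.35)&(z>.068)&(z<.1);P=M[m]
    c=np.linalg.lstsq(np.c_[P[:,:2]-[.49,.285],np.ones(len(P))],P[:,2],rcond=None)[0]
    P=P[abs(np.c_[P[:,:2]-[.49,.285],np.ones(len(P))]@c-P[:,2])<.004]
    c=np.linalg.lstsq(np.c_[P[:,:2]-[.49,.285],np.ones(len(P))],P[:,2],rcond=None)[0]
    print('slopes',np.degrees(np.arctan(c[:2])).round(1),c[2].round(4),cv2.minAreaRect((P[:,:2]*1000).astype(np.float32)))
    if n=='top': cv2.imwrite('pics/t20c.png',cv2.resize(d['img'][120:280,180:440],None,fx=3,fy=3,interpolation=cv2.INTER_CUBIC)[:,:,::-1])
```

```text
t 48.00 pos [0.2916 0.1975 0.2996] x [0.093 0.952 0.291] z [ 0.293  0.253 -0.922] tilt 22.8 az 40.7 xyaw 84.4 xpitch 16.9 j [ 0.543 -0.735 -0.359  1.554  0.065  2.265] F [ 0.5 -0.3  0.1] gap 0.0769
scene knob 43 [ 0.4682 -0.1132  0.1512] 164.70202780829644
slopes [-6.   0.7] 0.0776 ((502.4778137207031, 281.1335144042969), (127.78948211669922, 35.69308853149414), 80.013427734375)
top knob 67 [ 0.4651 -0.1108  0.1531] 163.69552696387854
slopes [-0.2 -0.8] 0.0774 ((500.5557556152344, 282.8681945800781), (131.3369140625, 34.01625442504883), 79.48957824707031)
```

View pics/t20c.png

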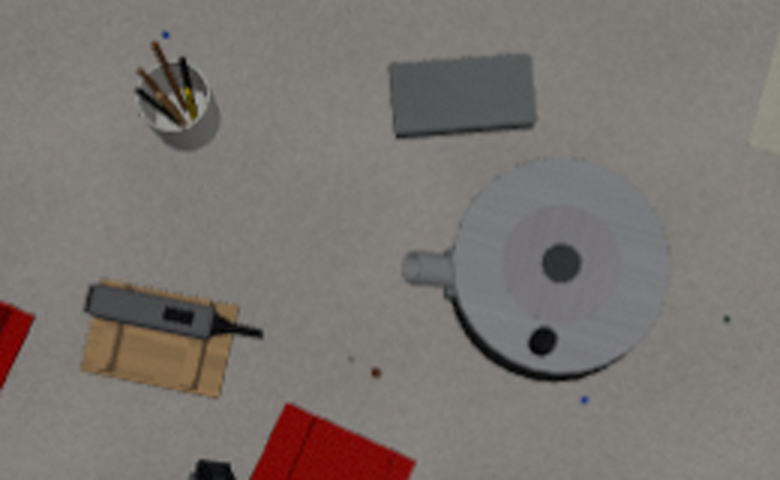

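View pics/scene20.png

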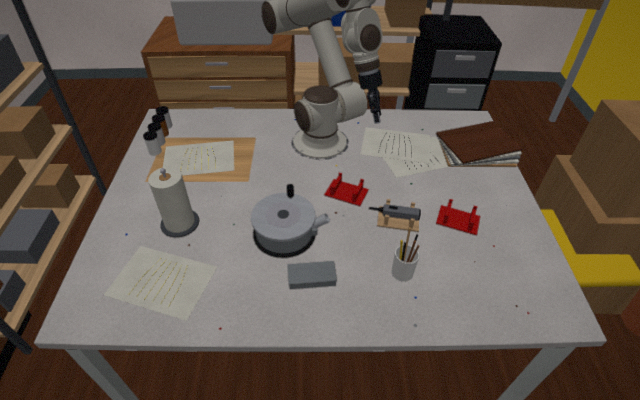

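```bash
python3 -c "
from cell import hand_in
print(hand_in())"
```

```text
the job is handed in; nothing more can be done
None
```

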